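Lock the quarter-turn screw of a welding-lead junction box

TASK

Take the orange screwdriver out of the red tool block and lock the slotted screw of the blue junction box: seat the bit in the slot, push the sprung screw gently down and, still pushing, turn it clockwise until it catches and stays sunk when you let go. Never lean hard on the screw, touch the box and screw only with the screwdriver, then stand the screwdriver back in its block. Leave the other things on the bench where they are.

Things in the scene. Friction and masses are not known exactly. Their poses are not given: they have to be found in the camera images.
- box: Fixed blue steel junction box, grey cover, 130 (x) x 160 (y) x 50 mm high; two lead sockets stick 22 mm out of its +x side. Origin: centre of its underside; z up. It carries the screw, on the cover 30 mm from the box's centre towards -x. More than 25 N between screwdriver and screw (pushing and twisting contact together) harms it.
- screw_axis (a point): Fixed point where the screw's upright axis meets the cover's top face, 50 mm above the bench; axes as the box. The brass screw head is 30 mm across, 9 mm thick; its top stands 15 to 25 mm above this point (not measured: feel for it). Centred in it is a blind slot 15 x 4.5 mm, 6 mm deep, lying at first along the box's x axis give or take 0.4 rad (not measured: see it from above or feel for it).
- screw_depth (a joint): How far the sprung screw is pushed down, m: 0 up (not locked), 0.006 hard stop. Spring: 5 N at 0, 10 N at 0.004, 12 N at 0.006. 2 to 3 N from a bit on the head neither sinks nor turns it. From slot-along-box-x it turns 0.47 rad clockwise, then is blocked unless over 0.004 deep; past 1.1 rad (stop 1.4, other way 0.55) it catches when released, at 0.002. Friction 0.025 N m. Bit may be re-set midway.
- holder: Fixed red tool block, 70 x 70 mm, 80 mm high, with an upright 17 mm square hole right through its middle, its sides along the block's axes. Origin: centre of the underside; z up.
- holder_hole0 (a point): Centre of the hole's mouth on the top face of the block, 80 mm above the bench.
- screwdriver: Stubby flat-blade screwdriver, 160 mm, 0.15 kg, standing bit down in the block, collar on its top. Origin: end of the bit; z up the shaft. Blade 12 mm wide along x, 2.5 mm thick along y, 16 mm long; shaft 7 mm diameter; collar 34 mm diameter at z 75 to 81 mm; orange handle z 81 to 157 mm, 30 mm along x, 24 mm along y, flat sides (grip across y near z = 125 mm); black cap to z = 160 mm.
- bit_tip (a point): The end of the screwdriver's bit (middle of the blade's lower edge).
- magnet: Bystander: red and steel triangular welding magnet, about 75 x 75 mm, 16 mm high, lying loose on the bench. Origin at its underside.
- spray: Bystander: spray can with yellow label, 56 mm diameter, 130 mm high, standing loose. Origin: centre of its underside.
- offcut: Bystander: steel flat-bar offcut 30 x 100 x 8 mm, lying loose, long side along its y. Origin: centre of its underside.
Mind the look-alikes: they are no part of the job. Of the things like the holder, leave any that is black, grey or white; of the rest the smaller one is meant.

How it is judged (in metres and radians):
On the way, in this order (a step that is already met when the one before it is completed fails the run):
1. the screwdriver is drawn out of its block (z of bit_tip in the frame of holder_hole0 above 0.003 m), for 0.1 s.
2. the bit, on the screw's axis, holds the screw pushed down (value of joint screw_depth above 0.0033 m and contact force between screwdriver and box above 4 N and horizontal distance between bit_tip and screw_axis below 0.005 m), for 0.1 s.
3. the screw has caught: free of the screwdriver it stays sunk (value of joint screw_depth between 0.0009 and 0.003 m and contact force between screwdriver and box below 0.1 N), for 0.2 s.
At the end, for the whole second after the job is handed in: The screw stays sunk between 0.9 and 3 mm by itself (locked at 2 mm); the screwdriver stands released, at rest and upright (within 0.1 rad) in its block, bit at least 70 mm down the hole (value of joint screw_depth between 0.0009 and 0.003 m and horizontal distance between bit_tip and holder_hole0 below 0.009 m and z of bit_tip in the frame of holder_hole0 below -0.07 m and angle between screwdriver's own z axis and vertical below 0.1 rad and linear speed of screwdriver below 0.02 m/s); the robot touches nothing.
It fails at once if the screwdriver presses on the screw or its box with more than 25 N (contact force between screwdriver and box above 25 N).
It fails at once if the screw or its box is touched with the fingers or arm (contact force between any of the fingers, the arm and box above 2 N).
It fails at once if a bystander is shifted by more than 15 mm (distance of any of magnet, spray, offcut from where it was at the start of the episode above 0.015 m).
It also fails if it takes over 69 s, if anything falls off the work surface, if the arm or the gripper's body presses on something with over 40 N, if the wrist force passes 120 N, or if a joint passes its speed limit or range.

ROBOT

A 6-joint arm with a two-finger parallel gripper is mounted at the origin on the work surface. World frame = base frame: x ahead of the robot, y to its left, z up, the work surface at z = 0. Lengths are in mm, angles in rad, forces in N, time in s.
With the tool pointing down it reaches from about 350 to 975 mm from the base axis. Payload 7.1 kg.
Tool frame: the origin (TCP) lies at the very end of the fingers, on their centre line; the grasp point (between the pads) lies 19 mm behind it (ctrl.pinch_z is the z of the grasp point in the tool frame, in mm); z points along the fingers, y is the direction in which the jaws open and shut (so a half turn about z gives the same grasp; the last joint's range is limited). The gripper opens to 88 mm and grips with 3 to 60 N. Pads are 20 mm wide; open, the fingers measure 115 mm over their backs; the gripper's body (75 mm by 178 mm) begins 61 mm behind the grasp point.
Start: joints at [-1.153, 0.423, 1.63, -0, 1.089, -0.019], TCP at [264.416, -566.294, 222.675] pointing down, gripper open.
Joint ranges: [-3, 3], [-0.9, 2.11], [0.09, 2.58], [-1.31, 4.45], [0.11, 2.69], [-2.54, 2.54]. Speed limits (rad/s): [2.39, 2.39, 3.01, 3.14, 3.14, 3.14].

INTERFACE

Orientations are given as a rotation vector (axis times angle).
In Python, from workcell import get_obs, optics, ctrl gives the robot as it stands.
- The arm moves only by the shell command python3 -m jog 'ROWS'. ROWS is a JSON object of lists of equal length, an entry for each row: "delta_rot": the turn, a rotation vector about the tool's x, y, z in rad, a list of three; "translation": the shift along the tool's x, y, z in mm, a list of three; "hand": the opening, from -1 (shut) to 1 (fully open). In form: {"delta_rot": [[rx, ry, rz], ...], "translation": [[x, y, z], ...], "hand": [hand, ...]}. A call has 1 to 5 rows; each row is the pose to reach, as a shift and turn from the pose commanded when the call began, along the tool's axes at that moment; what a row does not reach only later rows make up. A row lasts 1/10 s, in which the tool goes at most 50 mm and 8.59 degrees, less where a joint would pass 70% of its speed; a pose out of reach is approached as far as the arm can. A call with a gripper value outside its range is refused whole. The fingers move at their own pace and stop on an object; the grip force is fixed at half the most. Time passes only in rows, so rows that repeat a pose let the fingers close. It gives the time, the measured TCP pose, the force and the opening at its end, in the units of the state.
- get_obs(): the state, without advancing time (a new reading comes with each control period).
- optics.get_image(name): name is "scene" or "top" or "wrist"; returns the picture (384x512x3 uint8, red, green, blue); there is no depth.
- optics.calibration(name): a dict with "intrinsics" (3x3 intrinsics, pixels), "cam_to_world" (4x4, takes a point from camera to world coordinates). Camera axes: x right, y up, looking along -z (the intrinsics and any distortion apply to the point x, -y, -z); pixel columns grow to the right and rows downward; lengths in mm; the calibration is good to about 2 mm. A picture is of the moment at which its call begins: read the wrist's pose just before it. calibration takes no time and is no camera call; for the wrist camera it gives the pose at the moment of the call.
- ctrl.close_job(): hands the job in, once; it reports no verdict.
The state is a dict: "t": time; "qpos": joint angles; "qvel": joint speeds; "joint_torque": joint torques, N m; "ee_pos": TCP position; "orientation": TCP orientation; "ft_force": force on the tool from outside, world axes, zero at the start; "moment": the same for the moment, N m; "width": finger opening in mm.
Only numpy, scipy, OpenCV 4.12 (cv2) and the standard library are available. Lean on these libraries where they do the work, as an engineer would, in place of code of your own. Each camera call takes 0.05 s, during which the arm holds its last target. There are 200 camera calls.

## Working session

There is one attempt and no reset: what is moved stays moved. The work goes in short steps, Python scripts to look and compute and a shell command to move; the robot and the scene stay as the last step left them, time stands still between calls to the robot, and variables do not carry over. Pictures are saved under pics/ and viewed, about 8 in all and at most 12, crops included, and the job is handed in when it is done.

```bash
mkdir -p pics; ls; python3 - <<'E'
from workcell import get_obs, optics, ctrl
import cv2,numpy as np
o=get_obs();print({k:np.round(v,3).tolist() for k,v in o.items()})
ims=[]
for n in("scene","top"):
    im=optics.get_image(n)[:,:,::-1];cv2.imwrite(f"pics/{n}0.png",im);ims.append(im)
    c=optics.calibration(n);print(n,{k:np.round(v,3).tolist() for k,v in c.items()})
cv2.imwrite("pics/a.png",cv2.resize(np.hstack(ims),(800,300)))
E
```

```text
pics
{'t': 0.0, 'qpos': [-1.153, 0.424, 1.631, -0.0, 1.089, -0.019], 'qvel': [-0.001, 0.001, -0.0, 0.001, 0.0, -0.0], 'joint_torque': [-0.001, -54.462, -27.367, 0.064, 0.023, -0.0], 'ee_pos': [264.183, -565.8, 221.917], 'orientation': [-3.066, -0.68, 0.001], 'ft_force': [0.341, -0.055, 0.2], 'moment': [0.031, 0.003, -0.018], 'width': 87.501}
scene {'intrinsics': [[355.674, 0.0, 253.89], [0.0, 355.674, 189.364], [0.0, 0.0, 1.0]], 'cam_to_world': [[-0.725, -0.382, 0.573, 1013.442], [0.689, -0.383, 0.616, 476.659], [-0.015, 0.841, 0.54, 485.921], [0.0, 0.0, 0.0, 1.0]]}
top {'intrinsics': [[383.961, 0.0, 253.729], [0.0, 383.961, 193.503], [0.0, 0.0, 1.0]], 'cam_to_world': [[0.024, 0.992, -0.126, 499.746], [-0.999, 0.027, 0.023, 60.569], [0.026, 0.125, 0.992, 896.758], [0.0, 0.0, 0.0, 1.0]]}
```

View pics/top0.png

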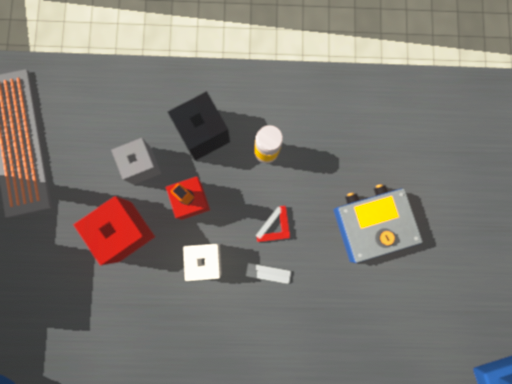

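View pics/scene0.png

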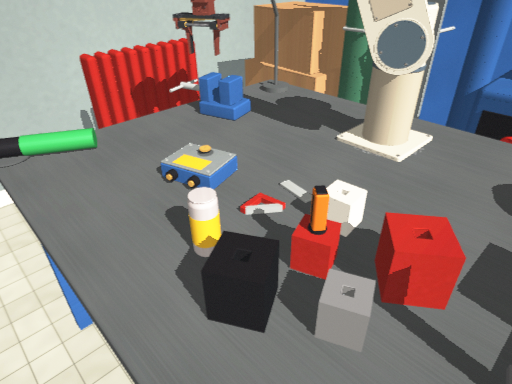

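The top view shows:
- **Red things like the holder:** a small red block at (187,197) with the orange handle in it at (182,193), and a large empty red block at (113,230). Others are black (199,125), grey (133,160) and white (201,262). I choose the small red one.
- **Box:** at (380,225), with the brass screw at (387,238).
- **Bystanders:** magnet (274,225), spray (267,143), offcut (270,273).

Next is one close crop to check the choice, plus measurement.

```bash
cat > h.py <<'E'
from workcell import get_obs, optics, ctrl
import cv2,numpy as np
from scipy.spatial.transform import Rotation as R
def ray(n,px,z,c=None):
    c=c or optics.calibration(n);K=c["intrinsics"];T=np.array(c["cam_to_world"])
    px=np.atleast_2d(px).astype(float)
    d=np.c_[(px[:,0]-K[0][2])/K[0][0],-(px[:,1]-K[1][2])/K[1][1],-np.ones(len(px))]@T[:3,:3].T
    return T[:3,3]+d*((z-T[2,3])/d[:,2])[:,None]
def blobs(im,lo,hi,amin=30):  # im BGR
    m=cv2.inRange(cv2.cvtColor(im,cv2.COLOR_BGR2HSV),np.array(lo),np.array(hi))
    cs,_=cv2.findContours(m,cv2.RETR_EXTERNAL,cv2.CHAIN_APPROX_NONE)
    return sorted([c for c in cs if cv2.contourArea(c)>=amin],key=cv2.contourArea,reverse=True)
def rect(n,c,z):  # min-area rect of contour on plane z
    p=ray(n,c[:,0,:],z)[:,:2].astype(np.float32)
    return cv2.minAreaRect(p)
def tool(o,p):   # world displacement target -> tool axes
    return R.from_rotvec(o["orientation"]).inv().apply(np.array(p)-o["ee_pos"])
E
python3 - <<'E'
from h import *
im=cv2.imread("pics/top0.png")
for nm,lo,hi,z in [("red",(0,150,120),(7,255,255),80),("orange",(8,150,90),(18,255,255),165),("brass",(12,100,100),(24,255,255),70),("blue",(100,120,60),(125,255,255),50),("yellow",(25,150,150),(34,255,255),50)]:
    for c in blobs(im,lo,hi)[:4]:
        x,y,w,h=cv2.boundingRect(c);print(nm,(x,y,w,h),cv2.contourArea(c),np.round(np.r_[[*rect("top",c,z)[0]],[*rect("top",c,z)[1]],rect("top",c,z)[2]],1))
a=cv2.resize(im[170:225,150:220],(420,330),interpolation=2);b=cv2.resize(im[175:270,330:430],(347,330),interpolation=2)
cv2.imwrite("pics/b.png",np.hstack([a,b]))
E
```

```text
red (74, 196, 69, 69) 2534.5 [518.1 346.1 107.7 107.2  36.4]
red (166, 177, 40, 41) 1071.0 [592.1 185.1  72.9  73.3  20.4]
red (257, 206, 33, 36) 331.0 [540.2   2.5  69.1  69.7   8.4]
orange (171, 183, 23, 21) 250.0 [587.9 181.1  44.2  24.6  50.6]
brass (379, 231, 16, 15) 164.0 [ 515.6 -247.5   30.    33.     1.3]
brass (254, 143, 26, 19) 154.0 [693.6  20.3  57.9  31.7  73.6]
brass (171, 191, 22, 12) 66.0 [593.5 197.8  46.2  22.2  87.9]
blue (474, 356, 38, 28) 759.0 [ 242.5 -478.5   55.    82.8    0.8]
blue (334, 208, 21, 54) 181.5 [ 521.2 -159.2  122.6    9.5   17.8]
blue (0, 375, 15, 9) 62.0 [207.9 541.   15.7  29.8   0.8]
yellow (355, 197, 43, 31) 789.5 [ 574.  -232.2   48.4   87.8   17.8]
```

View pics/b.png

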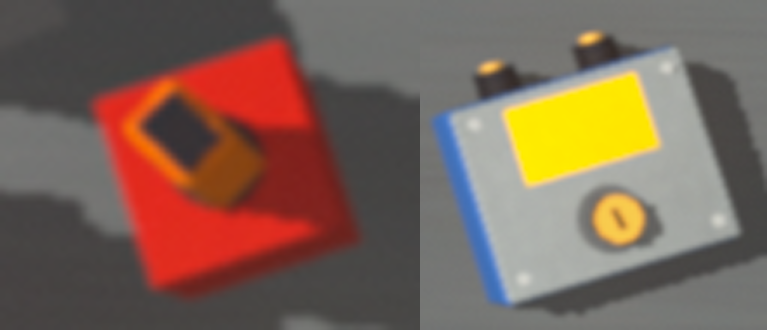

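The crop confirms it: orange handle with its black cap in the small red block, cap centre near top pixel (180,192) and long side along about 45° in the world. The slot in the brass head lies at about 29°, with the box yawed about 18°. I'll compute the hover shift.

```bash
python3 - <<'E'
from h import *
im=cv2.imread("pics/top0.png")
# dark cap within orange region
sub=im[180:206,168:196]; g=sub.max(2); m=(g<75).astype(np.uint8)
n,l,s,c=cv2.connectedComponentsWithStats(m); k=1+np.argmax(s[1:,4]); 
cs,_=cv2.findContours((l==k).astype(np.uint8),0,1); c0=cs[0]+np.array([168,180])
print(s[k],c[k]+[168,180],rect("top",c0,165)); P=ray("top",c[k]+[168,180],165)[0];print(P)
B=ray("top",blobs(im,(0,150,120),(7,255,255))[1][:,0],80)
o=get_obs(); print("shift",tool(o,[P[0],P[1],260]), R.from_rotvec(o["orientation"]).as_matrix().round(3).tolist())
E
```

```text
[ 7  7 11 10 62] [179.75806452 191.69354839] ((592.1798095703125, 185.34767150878906), (17.89023780822754, 10.738327980041504), 46.79256820678711)
[592.26897899 185.32795555 165.        ]
shift [ 615.0413716  -541.92420499  -37.2868963 ] [[0.906, 0.423, -0.001], [0.423, -0.906, 0.001], [0.0, -0.001, -1.0]]
```

```bash
python3 -m jog '{"delta_rot":[[0,0,-0.15],[0,0,-0.3],[0,0,-0.38],[0,0,-0.38],[0,0,-0.38]],"translation":[[615,-542,-37],[615,-542,-37],[615,-542,-37],[615,-542,-37],[615,-542,-37]],"hand":[1,1,1,1,1]}'; python3 - <<'E'
from h import *
o=get_obs();print(tool(o,[592.3,185.3,260]),o["t"],o["ee_pos"])
E
```

```text
t: 0.6
ee_pos: [364.5, -335.5, 233.8]
orientation: [-2.883, -1.247, 0.0]
ft_force: [0.7, 0.5, 0.8]
width: 87.7
[ 535.46757611 -190.69651306  -26.07149804] 0.6 [ 364.51881583 -335.46824287  233.79737566]
```

```bash
M='x'; python3 -m jog '{"delta_rot":[[0,0,0],[0,0,0],[0,0,0],[0,0,0],[0,0,0]],"translation":[[525,-185,-25],[525,-185,-25],[525,-185,-25],[525,-185,-25],[525,-185,-25]],"hand":[1,1,1,1,1]}'; python3 - <<'E'
from h import *
o=get_obs();print(tool(o,[592.3,185.3,260]),o["t"],o["ee_pos"])
E
```

```text
t: 1.1
ee_pos: [465.3, -106.9, 245.2]
orientation: [-2.883, -1.248, 0.0]
ft_force: [1.1, -1.3, -0.3]
width: 88.0
[ 299.86403239 -107.47763342  -14.78061394] 1.1 [ 465.34705119 -106.85249802  245.22797094]
```

```bash
python3 -m jog '{"delta_rot":[[0,0,0],[0,0,0],[0,0,0],[0,0,0],[0,0,0]],"translation":[[298,-107,-14],[298,-107,-14],[298,-107,-14],[298,-107,-14],[298,-107,-14]],"hand":[1,1,1,1,1]}';  python3 -m jog '{"delta_rot":[[0,0,0],[0,0,0],[0,0,0]],"translation":[[50,-18,-2],[50,-18,-2],[50,-18,-2]],"hand":[1,1,1]}'; python3 - <<'E'
from h import *
o=get_obs();print(tool(o,[592.3,185.3,260]),o["t"],o["ee_pos"])
c=optics.calibration("wrist");print({k:np.round(v,2).tolist() for k,v in c.items()})
im=optics.get_image("wrist")[:,:,::-1];cv2.imwrite("pics/w1.png",im)
E
```

```text
t: 1.6
ee_pos: [564.7, 122.4, 256.0]
orientation: [2.883, 1.248, -0.001]
ft_force: [0.4, -1.5, 0.1]
width: 87.9
t: 1.9
ee_pos: [585.3, 170.1, 257.4]
orientation: [-2.882, -1.251, 0.002]
ft_force: [0.2, 0.7, -0.0]
width: 87.5
[15.88414172 -5.26413279 -2.5982726 ] 1.9 [585.29618235 170.09969112 257.41829109]
{'intrinsics': [[316.32, 0.0, 257.42], [0.0, 316.32, 193.74], [0.0, 0.0, 1.0]], 'cam_to_world': [[0.73, 0.65, 0.21, 642.85], [-0.68, 0.69, 0.22, 232.02], [-0.0, -0.31, 0.95, 419.74], [0.0, 0.0, 0.0, 1.0]]}
```

View pics/w1.png

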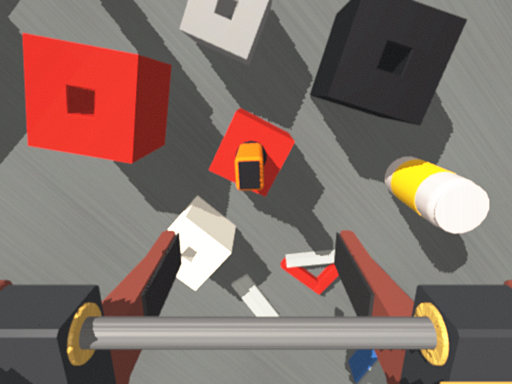

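Wrist view: the handle's black cap is at (249,175), nearly aligned with the jaws. The large red block (80,100), black block (395,55) and spray (450,200) are clear of the fingers.

```bash
python3 - <<'E'
from h import *
im=cv2.imread("pics/w1.png"); c=optics.calibration("wrist");o=get_obs()
x0,y0=236,155
m=(im[y0:195,x0:268].max(2)<75).astype(np.uint8)
n,l,s,ce=cv2.connectedComponentsWithStats(m);k=1+np.argmax(s[1:,4])
cs,_=cv2.findContours((l==k).astype(np.uint8),0,1)
r=cv2.minAreaRect(ray("wrist",(cs[0]+np.array([x0,y0]))[:,0],165,c)[:,:2].astype(np.float32));print(s[k],r)
P=ray("wrist",ce[k]+[x0,y0],165,c)[0];print(P)
b=[q for q in blobs(im,(0,150,120),(7,255,255)) if 205<q[:,0,0].mean()<300][0]
q=ray("wrist",b[:,0],80,c)[:,:2].astype(np.float32);print("block",cv2.minAreaRect(q))
A=R.from_rotvec(o["orientation"]).as_matrix();print("toolx",np.degrees(np.arctan2(A[1,0],A[0,0])),o["t"])
for p in ([P[0],P[1],114],[592.3,185.3,114]): print(tool(o,p))
E
```

```text
[  3   7  21  27 506] ((592.3011474609375, 187.57308959960938), (22.19174575805664, 16.151472091674805), 49.49860382080078)
[592.4688376  187.80716799 165.        ]
block ((593.9686889648438, 188.25686645507812), (75.50900268554688, 70.71056365966797), 19.485231399536133)
toolx 46.856702352760905 1.95
[ 19.17276226  -7.31970255 143.45358254]
[ 17.22796491  -5.72842757 143.45573457]
```

```bash
python3 -m jog '{"delta_rot":[[0,0,-0.03],[0,0,-0.03],[0,0,-0.03],[0,0,-0.03]],"translation":[[18,-6.5,30],[18,-6.5,60],[18,-6.5,75],[18,-6.5,75]],"hand":[1,1,1,1]}';python3 - <<'E'
from h import *
o=get_obs();print(tool(o,[592.4,186.6,111]))
E
```

```text
t: 2.35
ee_pos: [591.2, 184.7, 180.9]
orientation: [-2.865, -1.288, 0.008]
ft_force: [-0.2, 0.3, -0.3]
width: 87.8
[ 2.4981283  -0.1727422  69.93727194]
```

```bash
python3 -m jog '{"delta_rot":[[0,0,0],[0,0,0],[0,0,0],[0,0,0],[0,0,0]],"translation":[[2,0,25],[2,0,50],[2,0,70],[2,0,70],[2,0,70]],"hand":[1,1,1,1,1]}';python3 - <<'E'
from h import *
o=get_obs();print(tool(o,[592.4,186.6,111]),o["ft_force"])
E
python3 -m jog '{"delta_rot":[[0,0,0],[0,0,0],[0,0,0],[0,0,0],[0,0,0]],"translation":[[0,0,0],[0,0,0],[0,0,0],[0,0,0],[0,0,0]],"hand":[-1,-1,-1,-1,-1]}'
python3 -m jog '{"delta_rot":[[0,0,0],[0,0,0],[0,0,0]],"translation":[[0,0,0],[0,0,0],[0,0,0]],"hand":[-1,-1,-1]}'
```

```text
t: 2.85
ee_pos: [595.2, 187.7, 114.6]
orientation: [2.865, 1.29, 0.002]
ft_force: [-0.7, -0.4, 0.2]
width: 88.0
[-2.63734185 -1.3863981   3.56132738] [-0.72949057 -0.38480296  0.24762395]
t: 3.35
ee_pos: [594.6, 188.2, 113.5]
orientation: [2.864, 1.291, 0.001]
ft_force: [0.1, 0.1, -0.1]
width: 51.2
t: 3.65
ee_pos: [594.4, 188.1, 113.2]
orientation: [-2.864, -1.291, 0.0]
ft_force: [-0.7, 0.9, 0.9]
width: 27.2
```

```bash
python3 -m jog '{"delta_rot":[[0,0,0],[0,0,0],[0,0,0]],"translation":[[0,0,0],[0,0,0],[0,0,0]],"hand":[-1,-1,-1]}'; python3 -m jog '{"delta_rot":[[0,0,0],[0,0,0]],"translation":[[0,0,0],[0,0,-1]],"hand":[-1,-1]}'
```

```text
t: 3.95
ee_pos: [594.3, 188.2, 113.1]
orientation: [-2.864, -1.291, 0.0]
ft_force: [-0.5, 2.1, 1.1]
width: 23.8
t: 4.15
ee_pos: [594.3, 188.0, 113.9]
orientation: [2.864, 1.291, -0.001]
ft_force: [-0.0, -0.4, -0.3]
width: 23.6
```

```bash
python3 -m jog '{"delta_rot":[[0,0,0],[0,0,0],[0,0,0],[0,0,0],[0,0,0]],"translation":[[0,0,-15],[0,0,-40],[0,0,-70],[0,0,-105],[0,0,-105]],"hand":[-1,-1,-1,-1,-1]}';python3 - <<'E'
from h import *
o=get_obs();print(tool(o,[515.6,-247.5,215]),o["ft_force"])
E
```

```text
t: 4.65
ee_pos: [597.6, 188.9, 225.5]
orientation: [2.863, 1.29, 0.015]
ft_force: [0.4, 0.0, -0.9]
width: 23.7
[-381.35116522  227.5941419     8.53370604] [ 0.42610556  0.00205197 -0.87967929]
```

```bash
python3 -m jog '{"delta_rot":[[0,0,0],[0,0,0.1],[0,0,0.2],[0,0,0.32],[0,0,0.32]],"translation":[[-380,228,4],[-380,228,4],[-380,228,4],[-380,228,4],[-380,228,4]],"hand":[-1,-1,-1,-1,-1]}';python3 - <<'E'
from h import *
o=get_obs();print(tool(o,[515.6,-247.5,215]),o["ft_force"])
E
```

```text
t: 5.15
ee_pos: [547.9, -59.5, 216.9]
orientation: [3.034, 0.813, -0.0]
ft_force: [1.0, -1.0, -1.4]
width: 23.9
[-122.00479707  146.68618647    1.92615599] [ 1.02828114 -1.00961648 -1.43547738]
```

```bash
python3 -m jog '{"delta_rot":[[0,0,0],[0,0,0],[0,0,0],[0,0,0],[0,0,0]],"translation":[[-110,132,2],[-110,132,2],[-110,132,2],[-110,132,10],[-110,132,10]],"hand":[-1,-1,-1,-1,-1]}';python3 -m jog '{"delta_rot":[[0,0,0],[0,0,0],[0,0,0]],"translation":[[0,0,0],[0,0,0],[0,0,0]],"hand":[-1,-1,-1]}';python3 - <<'E'
from h import *
o=get_obs();A=R.from_rotvec(o["orientation"]).as_matrix()
print(tool(o,[515.6,-247.5,200]),o["ee_pos"],np.degrees(np.arctan2(A[1,0],A[0,0])))
c=optics.calibration("wrist");np.save("c2.npy",c,allow_pickle=True);np.save("o2.npy",o,allow_pickle=True)
im=optics.get_image("wrist")[:,:,::-1];cv2.imwrite("pics/w2.png",im)
cv2.imwrite("pics/w2c.png",cv2.resize(im[130:290,170:340],(680,640),interpolation=2)[:600])
E
```

```text
t: 5.65
ee_pos: [518.7, -229.7, 206.0]
orientation: [-3.034, -0.812, 0.002]
ft_force: [1.1, -0.5, -0.6]
width: 23.9
t: 5.95
ee_pos: [520.5, -225.9, 207.2]
orientation: [-3.033, -0.821, -0.0]
ft_force: [0.6, 1.1, -1.3]
width: 24.1
[-15.12242101  16.20637811   7.17291986] [ 520.4859634  -225.88013013  207.17590945] 30.280469295266283
```

View pics/w2c.png

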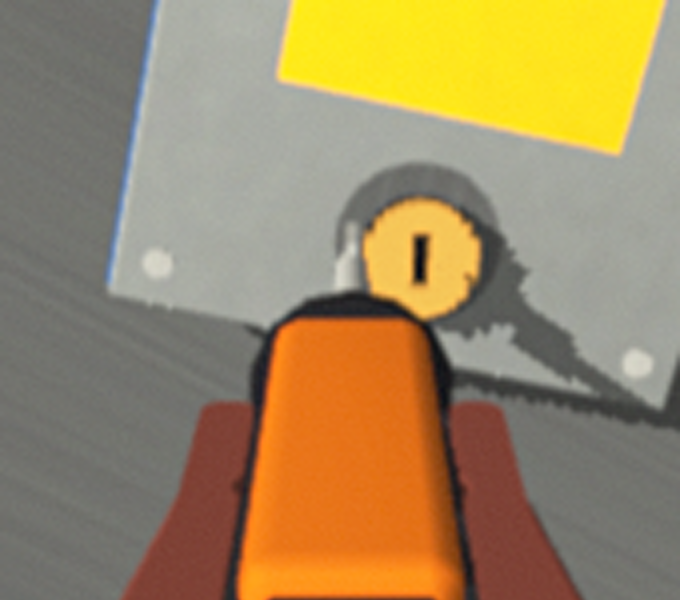

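The crop shows the blade's near edge tip at full-image (258,186) and the slot centred at about (275,194.5), lying nearly along the tool's x. The held driver is upright and about 16 mm off the screw. I'll compute both relative to the TCP.

```bash
cat >> h.py <<'E'
def slot(im,w=(0,0,512,384)):
    x,y,ww,hh=w; hsv=cv2.cvtColor(im,cv2.COLOR_BGR2HSV)
    m=cv2.inRange(hsv,np.array((12,90,100)),np.array((25,255,255)))
    cs=[c for c in blobs(im,(16,80,120),(24,210,255),150)]
    return cs
E
python3 - <<'E'
from h import *
im=cv2.imread("pics/w2.png");c=np.load("c2.npy",allow_pickle=True).item();o=np.load("o2.npy",allow_pickle=True).item()
print(im[180:183,268:282:3].tolist())
x0,y0=262,182
sub=im[y0:208,x0:288];m=(sub.max(2)<110).astype(np.uint8)
n,l,s,ce=cv2.connectedComponentsWithStats(m)
for k in range(1,n):
    if s[k,4]>15: print(s[k],ce[k]+[x0,y0])
k=[k for k in range(1,n) if np.hypot(*(ce[k]+[x0,y0]-[275.2,194.5]))<3][0]
wts=np.argwhere(l==k)[:,::-1]+[x0,y0]
for z in (65,70,75):
    q=ray("wrist",wts,z,c); t=R.from_rotvec(o["orientation"]).inv().apply(q-o["ee_pos"])
    v=np.linalg.svd(t[:,:2]-t[:,:2].mean(0))[2][0]
    print(z,"slot tool",t.mean(0).round(2),"world",q.mean(0).round(1),"ang tool",np.degrees(np.arctan(v[1]/v[0])).round(1), np.ptp(t,0).round(1))
for px in ([258.0,185.5],[257.5,186.5]):
    q=ray("wrist",px,o["ee_pos"][2]-108.1,c);print("tip corner",R.from_rotvec(o["orientation"]).inv().apply(q-o["ee_pos"]).round(2))
b=ray("wrist",[[170+112/4,130+290/4]],50,c);print(b)
E
```

```text
[[[70, 84, 99], [67, 135, 186], [70, 154, 212], [65, 145, 200], [70, 108, 141]], [[58, 113, 152], [78, 174, 235], [83, 187, 242], [82, 187, 244], [68, 154, 214]], [[69, 158, 220], [84, 192, 245], [86, 198, 247], [88, 199, 247], [83, 188, 244]]]
[12  7  3 12 29] [274.75862069 193.89655172]
[ 0 21 10  5 29] [265.34482759 205.79310345]
65 slot tool [-13.87  17.43 142.17] world [ 517.3 -247.9   65. ] ang tool 2.6 [11.7  2.1  0. ]
70 slot tool [-12.26  17.14 137.17] world [ 518.6 -246.8   70. ] ang tool 2.6 [11.5  2.1  0. ]
75 slot tool [-10.65  16.85 132.17] world [ 519.8 -245.8   75. ] ang tool 2.6 [11.3  2.   0. ]
tip corner [[  4.99   0.4  108.1 ]]
tip corner [[ 4.060e+00 -5.000e-02  1.081e+02]]
[[ 463.95532639 -185.0880424    50.        ]]
```

```bash
python3 -m jog '{"delta_rot":[[0,0,0.04],[0,0,0.04],[0,0,0.04],[0,0,0.04],[0,0,0.04]],"translation":[[-5,8,0],[-11,17,5],[-11,17,12],[-11,17,19],[-11,17,19]],"hand":[-1,-1,-1,-1,-1]}';python3 -m jog '{"delta_rot":[[0,0,0],[0,0,0],[0,0,0]],"translation":[[0,0,0],[0,0,0],[0,0,0]],"hand":[-1,-1,-1]}';python3 - <<'E'
from h import *
o=get_obs();A=R.from_rotvec(o["orientation"]).as_matrix()
print(o["ee_pos"],np.degrees(np.arctan2(A[1,0],A[0,0])),A[:,2],o["ft_force"],o["moment"])
c=optics.calibration("wrist");np.save("c3.npy",c,allow_pickle=True);np.save("o3.npy",o,allow_pickle=True)
im=optics.get_image("wrist")[:,:,::-1];cv2.imwrite("pics/w3.png",im)
cv2.imwrite("pics/w3c.png",cv2.resize(im[160:220,215:295],(800,600),interpolation=2))
E
```

```text
t: 6.5
ee_pos: [518.2, -247.0, 186.3]
orientation: [-3.047, -0.756, 0.003]
ft_force: [-0.3, 0.7, -1.5]
width: 23.8
t: 6.8
ee_pos: [519.4, -247.3, 188.2]
orientation: [3.049, 0.757, 0.001]
ft_force: [0.2, -0.1, -1.4]
width: 23.9
[ 519.39048678 -247.27723715  188.21048057] 27.902015563487236 [ 4.67509593e-04 -1.69685739e-04 -9.99999876e-01] [ 0.22276641 -0.10981722 -1.39347501] [-0.0330217   0.06504146 -0.05103574]
```

View pics/w3c.png

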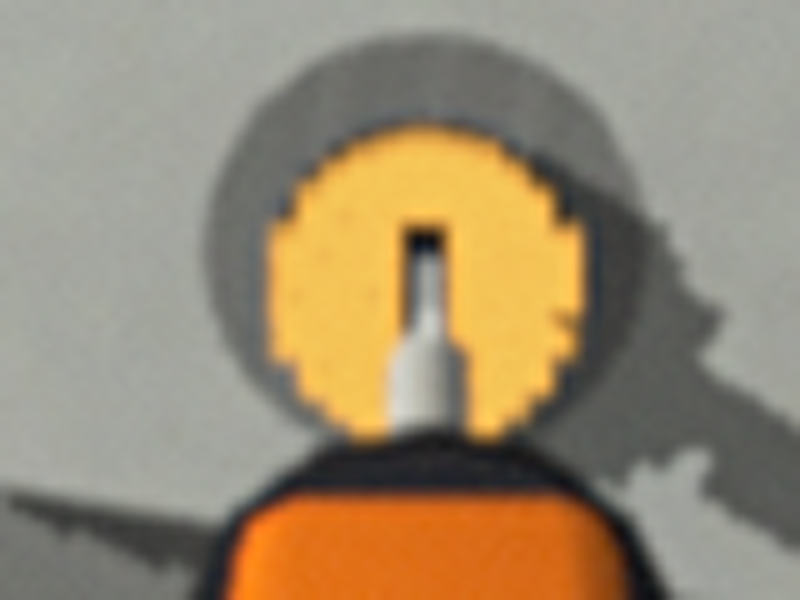

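The blade tip sits over the slot at crop (430,245). The slot spans columns 405–445 and its far end is at row 228, so the blade is about 0.5 mm too far toward +tool y, and the tool-x match depends on head height. I'll work out the numbers for each height.

```bash
python3 - <<'E'
from h import *
im=cv2.imread("pics/w3.png");c=np.load("c3.npy",allow_pickle=True).item();o=np.load("o3.npy",allow_pickle=True).item()
g=im.sum(2)//3
print(g[178:200,252:264])
T=lambda px,z:R.from_rotvec(o["orientation"]).inv().apply(ray("wrist",px,z,c)-o["ee_pos"])[0].round(2)
print("tip corner",T([257.8,184.5],80.1))
for z in(65,70,75): print(z,"slot end",T([257,182.5],z))
m=cv2.inRange(cv2.cvtColor(im,cv2.COLOR_BGR2HSV),(14,120,150),(25,255,255))
ys,xs=np.nonzero(m[165:205,235:280]); print("head rows/cols",ys.min()+165,xs.min()+235,xs.max()+235)
for z in(65,70,75): print(z,"head far edge",T([257.2,ys.min()+165-.5],z),"width",T([xs.max()+235.5,188],z)-T([xs.min()+234.5,188],z))
E
```

```text
[[176 177 176 177 175 177 177 176 175 177 176 177]
 [177 176 175 176 176 177 176 177 176 175 177 176]
 [175 176 177 177 179 178 179 179 177 177 177 176]
 [177 174 176 170 173 173 171 173 176 177 175 176]
 [177 178 169 132 113 116 117 137 173 178 177 176]
 [175 178 168  92  41  39  48 100 171 179 176 174]
 [176 178 167  87  27  31  33  98 172 180 175 176]
 [177 180 169  98  62  88  87 112 172 178 177 177]
 [177 178 165 102  95 140 137 131 170 178 176 175]
 [178 178 168 103 105 155 152 137 172 177 175 176]
 [174 178 167 103 108 157 152 132 170 178 175 175]
 [170 177 165  99 108 156 154 137 171 178 175 175]
 [174 179 165 100 112 166 162 139 172 177 176 174]
 [175 178 167 104 126 187 184 149 172 176 175 175]
 [178 176 166 118 142 196 190 153 172 177 176 177]
 [176 175 175 157 174 193 182 144 164 175 176 177]
 [175 178 188 191 190 180 160 130 132 159 174 175]
 [175 184 199 200 189 174 149 120 106 128 165 175]
 [175 185 205 202 189 172 149 120  99 116 163 175]
 [174 183 206 201 187 171 149 122  99 120 166 177]
 [176 186 202 203 189 171 147 122  99 118 166 176]
 [176 188 204 202 188 173 150 121  99 116 163 175]]
tip corner [  5.88   0.24 108.11]
65 slot end [  3.46  -0.49 123.21]
70 slot end [  4.88  -0.48 118.21]
75 slot end [  6.29  -0.48 113.21]
head rows/cols 173 242 272
65 head far edge [ 13.1   -0.29 123.21] width [-3.000e-02  2.923e+01  2.000e-02]
70 head far edge [ 14.35  -0.29 118.22] width [-3.000e-02  2.872e+01  2.000e-02]
75 head far edge [ 15.59  -0.29 113.22] width [-3.000e-02  2.821e+01  1.000e-02]
```

```bash
python3 -m jog '{"delta_rot":[[0,0,0],[0,0,0],[0,0,0],[0,0,0],[0,0,0]],"translation":[[-2.5,-0.5,0],[-2.5,-0.5,1],[-2.5,-0.5,3],[-2.5,-0.5,4],[-2.5,-0.5,4]],"hand":[-1,-1,-1,-1,-1]}';python3 -m jog '{"delta_rot":[[0,0,0],[0,0,0],[0,0,0]],"translation":[[0,0,0],[0,0,0],[0,0,0]],"hand":[-1,-1,-1]}';python3 -m jog '{"delta_rot":[[0,0,0],[0,0,0],[0,0,0]],"translation":[[0,0,1],[0,0,2],[0,0,2]],"hand":[-1,-1,-1]}'
```

```text
t: 7.35
ee_pos: [516.6, -248.0, 183.7]
orientation: [-3.049, -0.757, 0.0]
ft_force: [-0.4, -0.5, -1.3]
width: 23.5
t: 7.65
ee_pos: [516.8, -248.1, 184.0]
orientation: [3.049, 0.757, 0.0]
ft_force: [0.1, 0.2, -1.7]
width: 23.7
t: 7.95
ee_pos: [516.6, -248.0, 181.8]
orientation: [-3.049, -0.757, 0.0]
ft_force: [-0.3, -0.4, -1.3]
width: 24.0
```

Tip at about 74. I keep feeling downward in small steps.

```bash
for i in 1 2; do python3 -m jog '{"delta_rot":[[0,0,0],[0,0,0],[0,0,0]],"translation":[[0,0,0.7],[0,0,1.5],[0,0,1.5]],"hand":[-1,-1,-1]}'|egrep 'pos|force'; done
```

```text
ee_pos: [516.6, -248.0, 180.3]
ft_force: [-0.4, -0.2, -1.7]
ee_pos: [516.6, -248.0, 178.8]
ft_force: [-0.4, -0.6, -2.3]
```

```bash
for i in 1 2; do python3 -m jog '{"delta_rot":[[0,0,0],[0,0,0],[0,0,0]],"translation":[[0,0,0.5],[0,0,1],[0,0,1]],"hand":[-1,-1,-1]}'|egrep 'pos|force'; done
```

```text
ee_pos: [516.7, -248.0, 177.9]
ft_force: [0.2, -0.0, -1.3]
ee_pos: [516.7, -248.0, 176.9]
ft_force: [0.1, -0.0, -1.6]
```

```bash
python3 -m jog '{"delta_rot":[[0,0,0],[0,0,0],[0,0,0]],"translation":[[0,0,0.5],[0,0,1],[0,0,1]],"hand":[-1,-1,-1]}'|egrep 'pos|force'
```

```text
ee_pos: [516.7, -248.0, 175.9]
ft_force: [0.3, 0.1, -1.7]
```

```bash
python3 -m jog '{"delta_rot":[[0,0,0],[0,0,0],[0,0,0]],"translation":[[0,0,0.5],[0,0,1],[0,0,1]],"hand":[-1,-1,-1]}'|egrep 'pos|force'
```

```text
ee_pos: [516.7, -248.0, 174.9]
ft_force: [0.3, -1.0, -1.1]
```

```bash
python3 -m jog '{"delta_rot":[[0,0,0],[0,0,0],[0,0,0]],"translation":[[0,0,0.5],[0,0,1],[0,0,1]],"hand":[-1,-1,-1]}'|egrep 'pos|force'
python3 - <<'E'
from h import *
o=get_obs();print(o["ft_force"],o["moment"],o["t"])
im=optics.get_image("wrist")[:,:,::-1];cv2.imwrite("pics/w4.png",im)
cv2.imwrite("pics/w4c.png",cv2.resize(im[160:220,215:295],(800,600),interpolation=2))
E
```

```text
ee_pos: [516.7, -248.0, 173.9]
ft_force: [-0.9, 0.0, -1.5]
[-0.88334989  0.01466154 -1.46672458] [ 0.02983272  0.01309777 -0.00985027] 10.05
```

View pics/w4c.png

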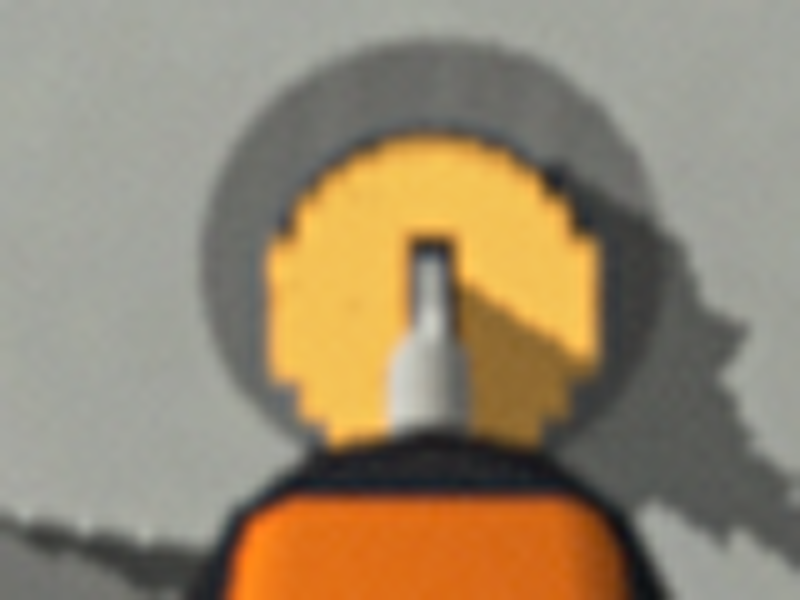

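The blade now lies centred in the slot: blade columns 418–450, slot 410–455, far end at row 238 against the blade at 248. I continue gently down.

```bash
python3 -m jog '{"delta_rot":[[0,0,0],[0,0,0],[0,0,0]],"translation":[[0,0,0.5],[0,0,1],[0,0,1]],"hand":[-1,-1,-1]}'|egrep 'pos|force'
```

```text
ee_pos: [516.7, -248.1, 172.9]
ft_force: [-0.2, 0.0, -0.8]
```

```bash
python3 -m jog '{"delta_rot":[[0,0,0],[0,0,0],[0,0,0]],"translation":[[0,0,0.5],[0,0,1],[0,0,1]],"hand":[-1,-1,-1]}'|egrep 'pos|force'
```

```text
ee_pos: [516.7, -248.0, 171.8]
ft_force: [0.1, -0.0, -0.8]
```

```bash
python3 -m jog '{"delta_rot":[[0,0,0],[0,0,0],[0,0,0]],"translation":[[0,0,0.5],[0,0,1],[0,0,1]],"hand":[-1,-1,-1]}'|egrep 'pos|force'
```

```text
ee_pos: [516.7, -248.0, 170.8]
ft_force: [-0.2, -0.0, -1.3]
```

```bash
python3 -m jog '{"delta_rot":[[0,0,0],[0,0,0],[0,0,0]],"translation":[[0,0,0.5],[0,0,1],[0,0,1]],"hand":[-1,-1,-1]}'|egrep 'pos|force'
```

```text
ee_pos: [516.7, -248.0, 169.9]
ft_force: [0.1, -0.7, -1.8]
```

The tip is at about 62, below the lowest possible head top of 65, so the bit is in the slot. Now I feel for the floor.

```bash
python3 -m jog '{"delta_rot":[[0,0,0],[0,0,0],[0,0,0]],"translation":[[0,0,0.5],[0,0,1],[0,0,1]],"hand":[-1,-1,-1]}'|egrep 'pos|force'
```

```text
ee_pos: [516.7, -248.0, 168.9]
ft_force: [0.0, 0.4, -1.2]
```

```bash
python3 -m jog '{"delta_rot":[[0,0,0],[0,0,0],[0,0,0]],"translation":[[0,0,0.5],[0,0,1],[0,0,1]],"hand":[-1,-1,-1]}'|egrep 'pos|force'
```

```text
ee_pos: [516.7, -248.0, 167.9]
ft_force: [0.6, -0.4, -1.0]
```

```bash
python3 -m jog '{"delta_rot":[[0,0,0],[0,0,0],[0,0,0]],"translation":[[0,0,0.5],[0,0,1],[0,0,1]],"hand":[-1,-1,-1]}'|egrep 'pos|force'
```

```text
ee_pos: [516.8, -248.1, 167.3]
ft_force: [-1.6, 1.0, 3.4]
```

Contact is at TCP z ≈ 167.6 with about 4.8 N, so the head top is at about 65.6. Now I push down in steps.

```bash
python3 -m jog '{"delta_rot":[[0,0,0],[0,0,0],[0,0,0],[0,0,0]],"translation":[[0,0,0.6],[0,0,1.3],[0,0,2],[0,0,2]],"hand":[-1,-1,-1,-1]}'
```

```text
t: 12.6
ee_pos: [516.8, -248.1, 165.1]
orientation: [3.049, 0.757, 0.0]
ft_force: [-1.7, 0.9, 6.2]
width: 23.8
```

```bash
python3 -m jog '{"delta_rot":[[0,0,0],[0,0,0],[0,0,0],[0,0,0]],"translation":[[0,0,0.5],[0,0,1],[0,0,1.5],[0,0,1.5]],"hand":[-1,-1,-1,-1]}'
```

```text
t: 13.0
ee_pos: [516.9, -248.1, 163.8]
orientation: [3.049, 0.757, 0.0]
ft_force: [-2.3, 0.2, 7.8]
width: 23.8
```

```bash
python3 -m jog '{"delta_rot":[[0,0,0],[0,0,0],[0,0,0],[0,0,0]],"translation":[[0,0,0.5],[0,0,1],[0,0,1.5],[0,0,1.5]],"hand":[-1,-1,-1,-1]}';python3 - <<'E'
from h import *
o=get_obs();A=R.from_rotvec(o["orientation"]).as_matrix();print(np.degrees(np.arctan2(A[1,0],A[0,0])),o["moment"],o["ft_force"])
E
```

```text
t: 13.4
ee_pos: [516.9, -248.1, 162.5]
orientation: [3.049, 0.757, 0.0]
ft_force: [-1.9, 0.9, 8.9]
width: 23.8
27.89339915187198 [ 0.4302733   0.63368376 -0.00635051] [-1.89381273  0.93346617  8.89857184]
```

```bash
python3 -m jog '{"delta_rot":[[0,0,0.05],[0,0,0.1],[0,0,0.15],[0,0,0.2],[0,0,0.25]],"translation":[[-0.2,0,0],[-0.4,0,0],[-0.6,0,0.1],[-0.7,0,0.2],[-0.7,0,0.2]],"hand":[-1,-1,-1,-1,-1]}';python3 - <<'E'
from h import *
o=get_obs();A=R.from_rotvec(o["orientation"]).as_matrix();print(np.degrees(np.arctan2(A[1,0],A[0,0])),o["moment"],A.T@o["ft_force"],o["qpos"][[0,5]])
E
```

```text
t: 13.9
ee_pos: [517.0, -248.6, 162.6]
orientation: [3.119, 0.368, 0.003]
ft_force: [-0.7, 1.4, 8.5]
width: 24.1
13.444016566836556 [ 0.46591316  0.16771685 -0.00536547] [-0.37195801 -1.51427714 -8.54849472] [-0.46916456  0.86667605]
```

```bash
python3 -m jog '{"delta_rot":[[0,0,0.06],[0,0,0.12],[0,0,0.18],[0,0,0.24],[0,0,0.3]],"translation":[[0,0,0.1],[0,0,0.2],[0,0,0.3],[0,0,0.3],[0,0,0.3]],"hand":[-1,-1,-1,-1,-1]}';python3 - <<'E'
from h import *
o=get_obs();A=R.from_rotvec(o["orientation"]).as_matrix();print(np.degrees(np.arctan2(A[1,0],A[0,0])),o["moment"],A.T@o["ft_force"],o["qpos"][[0,5]])
E
```

```text
t: 14.4
ee_pos: [516.9, -248.6, 162.3]
orientation: [3.139, -0.103, 0.003]
ft_force: [-1.9, 1.2, 8.6]
width: 24.2
-3.766824324322063 [0.40654603 0.26901336 0.00960844] [-1.93348497 -1.05227625 -8.5768799 ] [-0.46921561  1.16709689]
```

```bash
python3 -m jog '{"delta_rot":[[0,0,0.06],[0,0,0.12],[0,0,0.18],[0,0,0.24],[0,0,0.3]],"translation":[[0,0,0.1],[0,0,0.2],[0,0,0.2],[0,0,0.2],[0,0,0.2]],"hand":[-1,-1,-1,-1,-1]}';python3 - <<'E'
from h import *
o=get_obs();A=R.from_rotvec(o["orientation"]).as_matrix();print(np.degrees(np.arctan2(A[1,0],A[0,0])),o["moment"],A.T@o["ft_force"],o["qpos"][[0,5]])
im=optics.get_image("wrist")[:,:,::-1];cv2.imwrite("pics/w5.png",im)
cv2.imwrite("pics/w5c.png",cv2.resize(im[160:220,215:295],(800,600),interpolation=2))
E
```

```text
t: 14.9
ee_pos: [516.9, -248.6, 162.2]
orientation: [3.089, -0.571, 0.003]
ft_force: [-1.4, 1.6, 8.1]
width: 23.9
-20.951305283648455 [0.4245746  0.37441687 0.01723323] [-1.82480646 -0.96115188 -8.08139452] [-0.469195    1.46709714]
```

View pics/w5c.png

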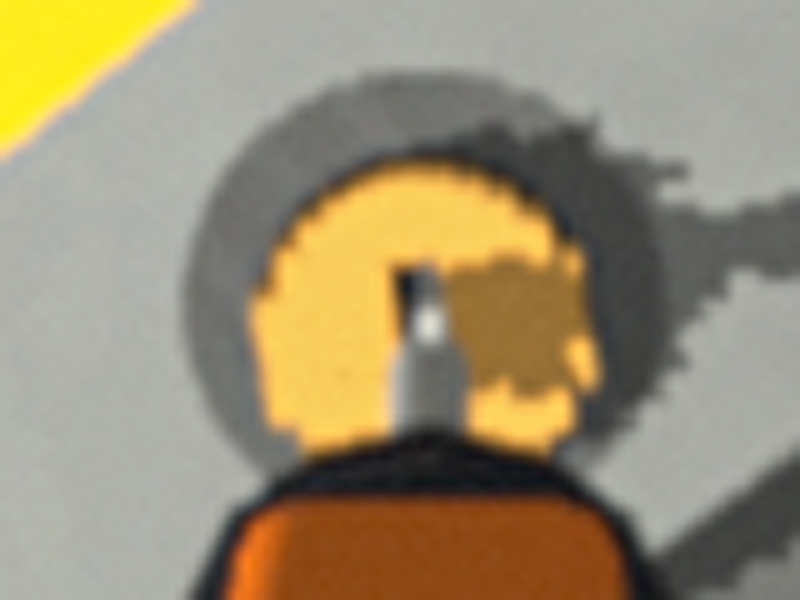

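The screw is turning with the blade (slot near (412,300), slightly lagging), so I carry on.

```bash
python3 -m jog '{"delta_rot":[[0,0,0.06],[0,0,0.12],[0,0,0.18],[0,0,0.24],[0,0,0.3]],"translation":[[0,0,0.1],[0,0,0.2],[0,0,0.2],[0,0,0.2],[0,0,0.2]],"hand":[-1,-1,-1,-1,-1]}';python3 - <<'E'
from h import *
o=get_obs();A=R.from_rotvec(o["orientation"]).as_matrix();print(np.degrees(np.arctan2(A[1,0],A[0,0])),o["moment"],A.T@o["ft_force"],o["qpos"][[0,5]])
E
```

```text
t: 15.45
ee_pos: [516.8, -248.6, 161.9]
orientation: [2.969, -1.026, 0.002]
ft_force: [-1.1, 1.3, 9.9]
width: 23.8
-38.140100147601025 [0.49188944 0.37689639 0.05621113] [-1.60765731 -0.33168751 -9.88787071] [-0.46923343  1.76709288]
```

```bash
python3 -m jog '{"delta_rot":[[0,0,0.05],[0,0,0.1],[0,0,0.15],[0,0,0.2]],"translation":[[0,0,0],[0,0,0],[0,0,0],[0,0,0]],"hand":[-1,-1,-1,-1]}';python3 - <<'E'
from h import *
o=get_obs();A=R.from_rotvec(o["orientation"]).as_matrix();print(np.degrees(np.arctan2(A[1,0],A[0,0])),o["moment"],A.T@o["ft_force"],o["qpos"][[0,5]])
E
```

```text
t: 15.85
ee_pos: [516.7, -248.6, 161.9]
orientation: [-2.852, 1.317, -0.002]
ft_force: [-2.3, 1.2, 10.0]
width: 24.3
-49.57443581138362 [0.5106033  0.38393943 0.07250387] [-2.34338708  0.97194261 -9.99917511] [-0.46921385  1.96666635]
```

```bash
python3 - <<'E'
from h import *
im=optics.get_image("wrist")[:,:,::-1];cv2.imwrite("pics/w6.png",im)
cv2.imwrite("pics/w6c.png",cv2.resize(im[160:220,215:295],(800,600),interpolation=2))
E
```

```text
(no output)
```

View pics/w6c.png

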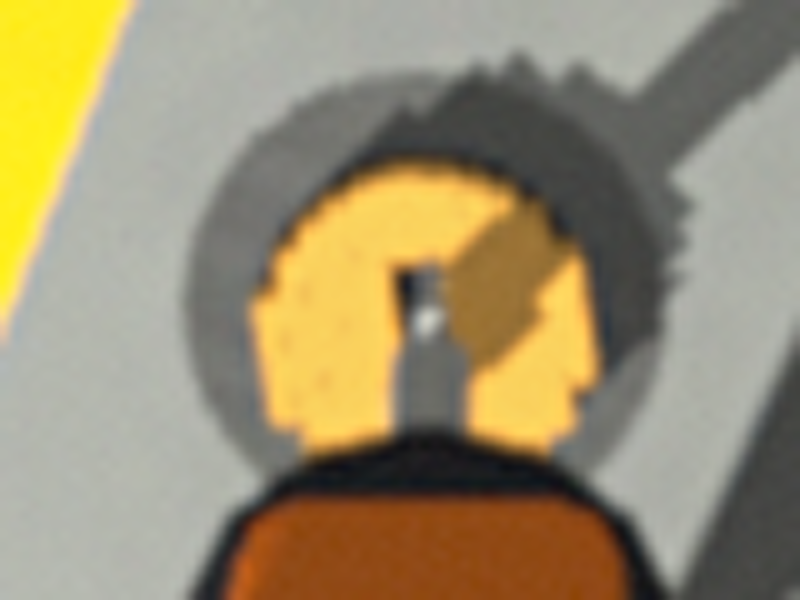

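The blade and slot still turn together, with the slot lagging about 7°. The screw is near −1.05 rad relative to the box, so it needs about 0.2 rad more.

```bash
python3 -m jog '{"delta_rot":[[0,0,0.05],[0,0,0.1],[0,0,0.15],[0,0,0.2]],"translation":[[0,0,0],[0,0,0],[0,0,0],[0,0,0]],"hand":[-1,-1,-1,-1]}';python3 - <<'E'
from h import *
o=get_obs();A=R.from_rotvec(o["orientation"]).as_matrix();print(np.degrees(np.arctan2(A[1,0],A[0,0])),o["moment"],A.T@o["ft_force"],o["qpos"][[0,5]])
E
```

```text
t: 16.3
ee_pos: [516.9, -248.6, 162.0]
orientation: [-2.706, 1.595, -0.003]
ft_force: [-1.5, 1.4, 9.1]
width: 23.6
-61.03972420064241 [0.49707905 0.26319797 0.03634385] [-1.88199255  0.6082579  -9.07246988] [-0.46919869  2.16666587]
```

```bash
python3 -m jog '{"delta_rot":[[0,0,0],[0,0,0],[0,0,0],[0,0,0],[0,0,0]],"translation":[[0,0,-0.7],[0,0,-1.5],[0,0,-2.3],[0,0,-3],[0,0,-3]],"hand":[-1,-1,-1,-1,-1]}'|egrep 'pos|force'
python3 -m jog '{"delta_rot":[[0,0,0],[0,0,0],[0,0,0],[0,0,0]],"translation":[[0,0,-0.7],[0,0,-1.5],[0,0,-1.5],[0,0,-1.5]],"hand":[-1,-1,-1,-1]}'|egrep 'pos|force'
```

```text
ee_pos: [516.8, -248.6, 164.7]
ft_force: [-0.4, 1.4, 5.5]
ee_pos: [516.8, -248.6, 165.8]
ft_force: [1.8, 1.2, 4.6]
```

The force still follows the spring at 6 N, so it may not have caught. I take one still reading before deciding.

```bash
python3 -m jog '{"delta_rot":[[0,0,0],[0,0,0],[0,0,0]],"translation":[[0,0,0],[0,0,0],[0,0,0]],"hand":[-1,-1,-1]}'|egrep 'pos|force'
python3 - <<'E'
from h import *
o=get_obs();A=R.from_rotvec(o["orientation"]).as_matrix();print(np.degrees(np.arctan2(A[1,0],A[0,0])),o["moment"],A.T@o["ft_force"])
c=optics.calibration("wrist")
im=optics.get_image("wrist")[:,:,::-1];cv2.imwrite("pics/w7.png",im)
cv2.imwrite("pics/w7c.png",cv2.resize(im[150:222,209:305],(800,600),interpolation=2))
t=optics.get_image("top")[:,:,::-1];cv2.imwrite("pics/t7.png",t)
for c in blobs(t,(25,150,150),(34,255,255))[:2]: print(rect("top",c,50))
E
```

```text
ee_pos: [516.7, -248.5, 165.8]
ft_force: [2.9, 2.0, 4.7]
-60.922306429281306 [ 0.35771943 -0.86177023  0.03297423] [-0.32004314 -3.51693717 -4.69371261]
((573.6839599609375, -231.9674530029297), (47.669185638427734, 87.0375747680664), 17.663419723510742)
```

View pics/w7c.png

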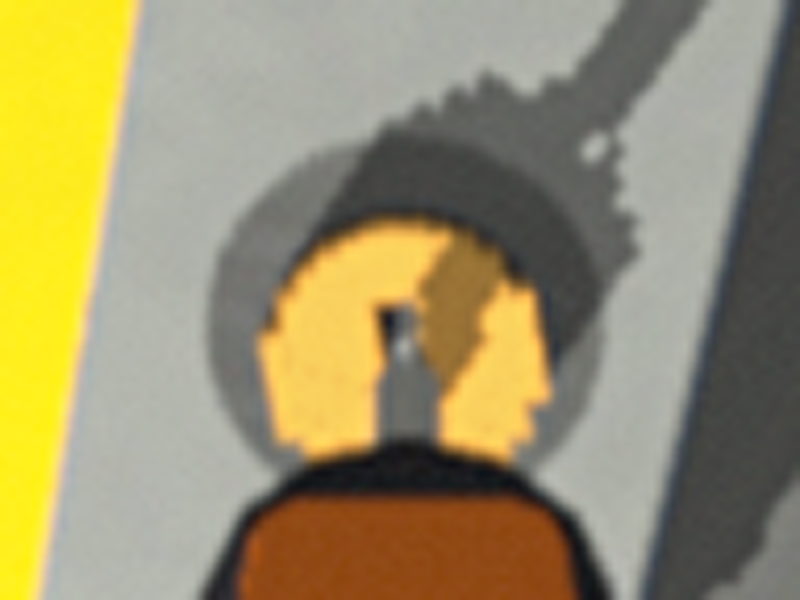

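The slot sits 17° short of square to box x, which is about 1.27 rad, past the catch angle. 6 N is below the 7.5 N spring preload at 2 mm, so the bit may just be resting on a caught screw. I lift a bit more and watch.

```bash
for i in 1 2 3; do python3 -m jog '{"delta_rot":[[0,0,0],[0,0,0]],"translation":[[0,0,-0.5],[0,0,-0.5]],"hand":[-1,-1]}'|egrep 'pos|force'; done
```

```text
ee_pos: [516.5, -248.5, 166.1]
ft_force: [5.4, 0.4, 2.1]
ee_pos: [516.3, -248.4, 166.3]
ft_force: [5.7, 0.5, -0.9]
ee_pos: [516.1, -248.2, 166.5]
ft_force: [5.7, 1.1, -1.7]
```

```bash
python3 -m jog '{"delta_rot":[[0,0,0],[0,0,0],[0,0,0],[0,0,0]],"translation":[[0.2,-0.4,-0.5],[0.3,-0.6,-1],[0.3,-0.6,-2],[0.3,-0.6,-2]],"hand":[-1,-1,-1,-1]}'|egrep 'pos|force';python3 -m jog '{"delta_rot":[[0,0,0],[0,0,0],[0,0,0]],"translation":[[0,0,-1],[0,0,-2],[0,0,-2]],"hand":[-1,-1,-1]}'|egrep 'pos|force'
```

```text
ee_pos: [515.9, -247.8, 168.5]
ft_force: [2.1, 2.2, -3.7]
ee_pos: [516.4, -248.4, 171.2]
ft_force: [0.7, 1.9, -1.1]
```

```bash
python3 -m jog '{"delta_rot":[[0,0,0],[0,0,0],[0,0,0],[0,0,0],[0,0,0]],"translation":[[0,0,-2],[0,0,-4],[0,0,-8],[0,0,-15],[0,0,-18]],"hand":[-1,-1,-1,-1,-1]}'|egrep 'pos|force';python3 -m jog '{"delta_rot":[[0,0,0],[0,0,0],[0,0,0]],"translation":[[0,0,0],[0,0,0],[0,0,0]],"hand":[-1,-1,-1]}'|egrep 'pos|force'
python3 - <<'E'
from h import *
c=optics.calibration("wrist");o=get_obs();A=R.from_rotvec(o["orientation"]).as_matrix();print(o["ee_pos"],np.degrees(np.arctan2(A[1,0],A[0,0])),A[:,2],o["moment"])
np.save("c8.npy",c,allow_pickle=True);np.save("o8.npy",o,allow_pickle=True)
im=optics.get_image("wrist")[:,:,::-1];cv2.imwrite("pics/w8.png",im)
cv2.imwrite("pics/w8c.png",cv2.resize(im[130:250,180:340],(800,600),interpolation=2))
E
```

```text
ee_pos: [517.1, -248.7, 190.1]
ft_force: [-0.3, 1.0, -1.1]
ee_pos: [516.6, -248.3, 188.9]
ft_force: [-0.7, -0.4, -1.6]
[ 516.60846652 -248.28067648  188.89446005] -60.916116534362345 [-3.44801420e-04  1.64709715e-04 -9.99999927e-01] [ 0.07888958 -0.07405275  0.00878457]
```

View pics/w8c.png

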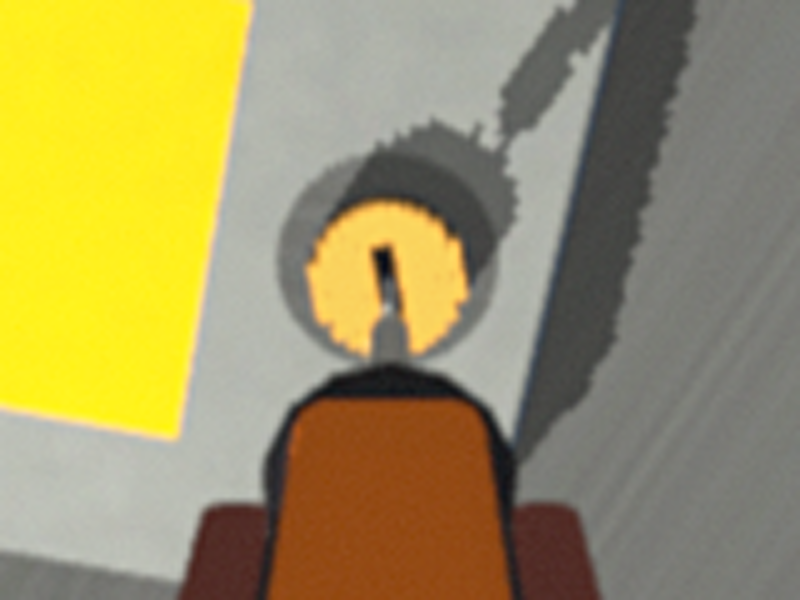

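The slot still lies turned, about 8° behind the blade: crop (380,250)–(395,300). The unloading curve leaves it unclear whether it caught, because contact ended at z 166.3. I'll measure the slot against the tip so I can re-seat and test with a light push: a caught screw stays rigid below 7.5 N.

```bash
python3 - <<'E'
from h import *
for n,ang in(("3",27.9),("8",-60.9)):
    im=cv2.imread(f"pics/w{n}.png");c=np.load(f"c{n}.npy",allow_pickle=True).item();o=np.load(f"o{n}.npy",allow_pickle=True).item()
    A=R.from_rotvec(o["orientation"]).inv()
    g=im.sum(2)//3
    if n=="8": print(g[176:200,250:266])
    T=lambda px,z:A.apply(ray("wrist",px,z,c)-o["ee_pos"])
    # subpixel head edge via saturation, upper arc
    s=cv2.GaussianBlur(cv2.cvtColor(im,cv2.COLOR_BGR2HSV)[:,:,1].astype(np.float32),(3,3),0)
    cx=257
    yc=190
    pts=[]
    for a in np.radians(np.arange(-175,-4,5)):
        rr=np.arange(11,20,.1);xs=cx+rr*np.cos(a);ys=yc+rr*np.sin(a)
        v=cv2.remap(s,xs.astype(np.float32)[None],ys.astype(np.float32)[None],1)[0]
        k=np.nonzero(v<110)[0]
        if len(k): pts.append((xs[k[0]],ys[k[0]]))
    pts=np.array(pts)
    for z in(63.6,65.6):
        q=T(pts,z)[:,:2]
        S=np.linalg.lstsq(np.c_[2*q,np.ones(len(q))],(q**2).sum(1),rcond=None)[0]
        t=np.r_[S[:2],o["ee_pos"][2]*0]; w=A.inv().apply([S[0],S[1],0])+o["ee_pos"]
        print(n,z,"head centre tool",S[:2].round(2),"r",np.sqrt(S[2]+S[:2]@S[:2]).round(2),"world",w[:2].round(2))
E
```

```text
3 63.6 head centre tool [-2.12 -0.31] r 15.07 world [ 517.37 -247.99]
3 65.6 head centre tool [-1.52 -0.31] r 14.96 world [ 517.9  -247.71]
[[186 185 185 184 185 186 187 187 186 186 185 185 185 186 186 185]
 [184 185 186 185 188 188 185 183 185 186 187 185 185 185 185 185]
 [184 182 186 186 182 181 166 157 169 184 185 185 184 185 187 185]
 [184 180 185 180 143 120 104  92 137 183 187 185 186 185 184 185]
 [186 182 188 178 107  50  38  45 111 182 188 186 185 184 185 185]
 [185 186 189 180 111  37  16  29  94 170 186 187 185 187 183 184]
 [183 185 186 182 131  53  21  22  76 149 186 187 185 184 185 184]
 [184 186 186 184 148  67  20  22  65 140 186 186 185 183 185 185]
 [184 184 185 184 163  83  30  31  63 133 183 186 186 186 186 185]
 [185 185 186 188 173  99  48  57  70 125 184 188 186 185 183 185]
 [185 185 185 187 180 112  71  87  88 118 180 189 185 186 185 185]
 [185 185 185 186 181 132  85  97  97 110 170 185 187 184 185 185]
 [186 184 183 184 182 147  91  95  96  94 147 184 186 186 185 185]
 [183 185 182 181 181 159 102 100  95  84 137 184 187 184 185 186]
 [185 184 184 184 184 173 130 127 106  79 124 182 187 184 185 184]
 [185 183 187 183 186 185 168 169 125  80 117 182 188 186 184 185]
 [184 185 184 185 186 187 171 154 123  98 124 181 188 185 183 185]
 [184 187 185 187 184 169 142 123 115 108 132 175 186 186 185 184]
 [184 186 187 185 173 136 112 107 107 103 121 164 185 186 185 184]
 [184 184 186 184 155 113 104 105 103 102 109 145 185 187 184 185]
 [184 179 184 181 137 104 103 105 105 102 103 138 182 187 185 185]
 [183 182 188 186 134 100 103 106 104 101 102 132 176 185 187 186]
 [183 186 191 196 138 103 103 107 104 104 100 129 173 187 185 178]
 [174 176 185 189 136 101 102 106 105 104 101 128 171 185 180 153]]
8 63.6 head centre tool [0.84 0.07] r 15.04 world [ 516.96 -249.05]
8 65.6 head centre tool [1.43 0.07] r 14.93 world [ 517.24 -249.56]
```

```bash
python3 -m jog '{"delta_rot":[[0,0,-0.06],[0,0,-0.13],[0,0,-0.13],[0,0,-0.13],[0,0,-0.13]],"translation":[[1,0,2],[2.2,0,6],[2.2,0,9],[2.2,0,11],[2.2,0,11]],"hand":[-1,-1,-1,-1,-1]}'|egrep 'pos|force';for i in 1 2 3; do python3 -m jog '{"delta_rot":[[0,0,0],[0,0,0],[0,0,0]],"translation":[[0,0,0.7],[0,0,1.5],[0,0,1.5]],"hand":[-1,-1,-1]}'|egrep 'pos|force';done
```

```text
ee_pos: [517.6, -250.1, 177.6]
ft_force: [0.4, -0.4, -1.3]
ee_pos: [517.8, -250.3, 176.5]
ft_force: [-1.0, 0.3, -1.6]
ee_pos: [517.8, -250.3, 175.0]
ft_force: [-0.1, 1.4, -1.1]
ee_pos: [517.8, -250.3, 173.4]
ft_force: [0.5, -0.2, -0.7]
```

```bash
python3 - <<'E'
from h import *
o=get_obs();print(o["t"])
im=optics.get_image("wrist")[:,:,::-1];cv2.imwrite("pics/w9.png",im)
cv2.imwrite("pics/w9c.png",cv2.resize(im[150:222,209:305],(800,600),interpolation=2))
E
```

```text
21.15
```

View pics/w9c.png

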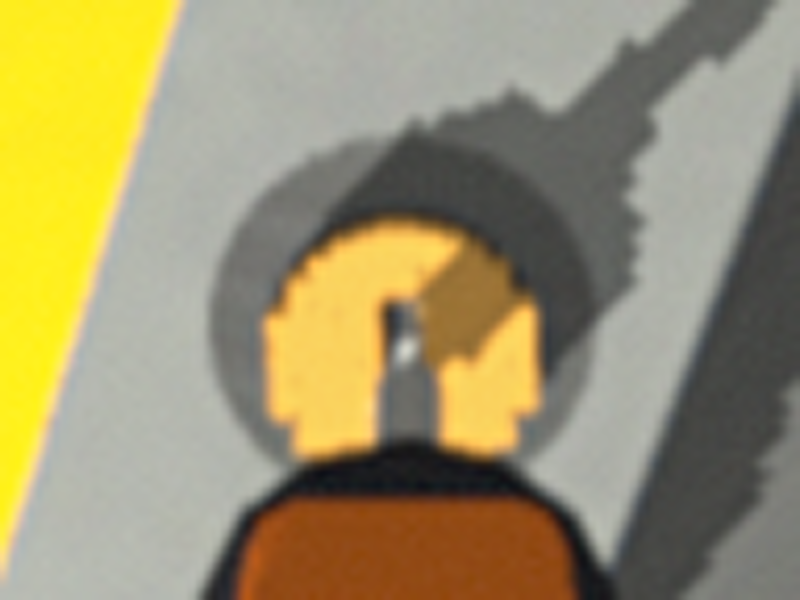

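The blade and slot are now aligned: slot columns 385–420, blade 393–420, a touch right of centre. I've used all 12 views, so the rest is by force and numbers. I continue down.

```bash
for i in 1 2; do python3 -m jog '{"delta_rot":[[0,0,0],[0,0,0],[0,0,0]],"translation":[[0,-0.1,0.5],[0,-0.1,1],[0,-0.1,1]],"hand":[-1,-1,-1]}'|egrep 'pos|force';done
```

```text
ee_pos: [517.9, -250.2, 172.5]
ft_force: [-0.1, 0.4, -1.5]
ee_pos: [517.9, -250.0, 171.4]
ft_force: [-0.0, 0.5, -2.5]
```

```bash
for i in 1 2 3; do python3 -m jog '{"delta_rot":[[0,0,0],[0,0,0],[0,0,0]],"translation":[[0,0,0.5],[0,0,1],[0,0,1]],"hand":[-1,-1,-1]}'|egrep 'pos|force';done
```

```text
ee_pos: [517.8, -250.0, 170.4]
ft_force: [-0.7, 1.6, -1.6]
ee_pos: [517.8, -250.0, 169.4]
ft_force: [-0.6, 0.3, -0.6]
ee_pos: [517.9, -250.1, 168.4]
ft_force: [-1.3, 1.6, -0.6]
```

```bash
for i in 1 2; do python3 -m jog '{"delta_rot":[[0,0,0],[0,0,0],[0,0,0]],"translation":[[0,0,0.5],[0,0,1],[0,0,1]],"hand":[-1,-1,-1]}'|egrep 'pos|force';done;  python3 -m jog '{"delta_rot":[[0,0,0],[0,0,0]],"translation":[[0,0,0.5],[0,0,0.5]],"hand":[-1,-1]}'|egrep 'pos|force'
```

```text
ee_pos: [517.9, -250.1, 167.4]
ft_force: [-1.9, 2.5, -0.2]
ee_pos: [517.9, -250.1, 166.4]
ft_force: [-2.2, 2.8, -0.3]
ee_pos: [517.9, -250.1, 166.1]
ft_force: [-1.6, 2.9, 1.0]
```

```bash
for i in 1 2 3; do python3 -m jog '{"delta_rot":[[0,0,0],[0,0,0],[0,0,0]],"translation":[[0,0,0.3],[0,0,0.3],[0,0,0.3]],"hand":[-1,-1,-1]}'|egrep 'pos|force';done
```

```text
ee_pos: [518.0, -250.1, 165.9]
ft_force: [-2.9, 3.1, 3.7]
ee_pos: [518.0, -250.1, 165.6]
ft_force: [-2.2, 3.5, 6.0]
ee_pos: [518.0, -250.2, 165.3]
ft_force: [-3.8, 4.0, 5.1]
```

```bash
for i in 1 2; do python3 -m jog '{"delta_rot":[[0,0,0],[0,0,0],[0,0,0]],"translation":[[0,0,0.5],[0,0,1],[0,0,1]],"hand":[-1,-1,-1]}'|egrep 'pos|force'; python3 -m jog '{"delta_rot":[[0,0,0]],"translation":[[0,0,0]],"hand":[-1]}'|egrep 'pos|force';done
```

```text
ee_pos: [518.0, -250.1, 164.4]
ft_force: [-4.0, 3.4, 6.4]
ee_pos: [518.0, -250.2, 164.4]
ft_force: [-3.3, 2.8, 6.2]
ee_pos: [518.1, -250.2, 163.5]
ft_force: [-3.3, 4.0, 6.2]
ee_pos: [518.1, -250.2, 163.6]
ft_force: [-4.0, 3.3, 7.7]
```

The force-versus-depth data (7.7 N at 164.4, 8.4 N at 163.55) fit an uncaught screw, with the driver slipped about 1 mm up in the grip. I'll check the actual slot angle numerically against the label edge in w8.

```bash
python3 - <<'E'
from h import *
im=cv2.imread("pics/w8.png");c=np.load("c8.npy",allow_pickle=True).item();o=np.load("o8.npy",allow_pickle=True).item()
g=im.sum(2)/3.
L=[];Rr=[]
for y in range(180,190):
    r=g[y,245:270]; 
    xs=np.arange(245,270)
    i=np.argmax(r<140)-0; L.append((xs[i-1]+(r[i-1]-140)/(r[i-1]-r[i]),y))
    j=len(r)-1-np.argmax(r[::-1]<140); Rr.append((xs[j]+(140-r[j])/(r[j+1]-r[j]),y))
for nm,p in(("L",L),("R",Rr)):
    q=ray("wrist",np.array(p),64,c); f=np.polyfit(q[:,1],q[:,0],1); print(nm,"angle",np.degrees(np.arctan2(-1,-f[0])), np.round(p,1)[[0,-1]].tolist())
lab=max(blobs(im,(25,150,150),(34,255,255)),key=cv2.contourArea)
p=lab[:,0];e=p[(p[:,1]>40)&(p[:,1]<205)];e=np.array([e[e[:,1]==y][:,0].max() for y in range(45,205)]);q=ray("wrist",np.c_[e,np.arange(45,205)],50,c)
f=np.polyfit(q[:,1],q[:,0],1);print("label edge",np.degrees(np.arctan2(-1,-f[0])))
o=get_obs();A=R.from_rotvec(o["orientation"]).as_matrix();print("blade",np.degrees(np.arctan2(A[1,0],A[0,0])),o["qpos"][5],o["moment"],o["t"])
E
```

```text
L angle -50.04412948940429 [[253.5, 180.0], [255.3, 189.0]]
R angle -51.61577226343664 [[258.4, 180.0], [260.1, 189.0]]Traceback (most recent call last):
  File "<stdin>", line 13, in <module>
    return umr_maximum(a, axis, None, out, keepdims, initial, where)
ValueError: zero-size array to reduction operation maximum which has no identity
```

The slot is at about −51°, 1.19 rad, which is too marginal. I relieve the side load, push deeper, and turn toward 1.35.

```bash
python3 -m jog '{"delta_rot":[[0,0,0],[0,0,0],[0,0,0],[0,0,0],[0,0,0]],"translation":[[-0.2,0,0.5],[-0.4,0,1],[-0.4,0,1.6],[-0.4,0,2.2],[-0.4,0,2.2]],"hand":[-1,-1,-1,-1,-1]}'|egrep 'pos|force';python3 -m jog '{"delta_rot":[[0,0,0.05],[0,0,0.1],[0,0,0.14]],"translation":[[0,0,0.1],[0,0,0.2],[0,0,0.2]],"hand":[-1,-1,-1]}';python3 - <<'E'
from h import *
o=get_obs();A=R.from_rotvec(o["orientation"]).as_matrix();print(np.degrees(np.arctan2(A[1,0],A[0,0])),o["moment"],o["qpos"][5])
E
```

```text
ee_pos: [518.0, -250.1, 161.7]
ft_force: [-4.7, 2.8, 9.3]
t: 26.0
ee_pos: [518.4, -250.0, 161.6]
orientation: [-2.698, 1.609, -0.002]
ft_force: [-3.3, 4.5, 9.3]
width: 23.7
-61.6068593402875 [1.19900331 0.96368452 0.03756047] 2.175619685692526
```

```bash
for i in 1 2; do python3 -m jog '{"delta_rot":[[0,0,0.04],[0,0,0.07],[0,0,0.07]],"translation":[[0,0,0],[0,0,0],[0,0,0]],"hand":[-1,-1,-1]}'|egrep 'pos|force';python3 - <<'E'
from h import *
o=get_obs();A=R.from_rotvec(o["orientation"]).as_matrix();print(np.degrees(np.arctan2(A[1,0],A[0,0])),o["moment"],o["qpos"][5])
E
done
```

```text
ee_pos: [518.3, -250.0, 161.6]
ft_force: [-3.0, 3.7, 9.7]
-65.55205501511908 [ 1.13437223e+00  1.01064041e+00 -5.39316222e-04] 2.2445494583412238
ee_pos: [518.2, -250.1, 161.6]
ft_force: [-3.4, 3.3, 9.8]
-69.55333925448636 [ 1.02833549  0.98260126 -0.00517404] 2.3145282531168125
```

```bash
python3 -m jog '{"delta_rot":[[0,0,0.03],[0,0,0.06],[0,0,0.06]],"translation":[[0,0,0],[0,0,0],[0,0,0]],"hand":[-1,-1,-1]}'|egrep 'pos|force';python3 - <<'E'
from h import *
o=get_obs();A=R.from_rotvec(o["orientation"]).as_matrix();print(np.degrees(np.arctan2(A[1,0],A[0,0])),o["moment"],o["qpos"][5])
c=optics.calibration("wrist");im=optics.get_image("wrist")[:,:,::-1];cv2.imwrite("pics/w10.png",im)
g=im.sum(2)//3;print(g[180:200,248:266])
E
```

```text
ee_pos: [518.2, -250.1, 161.6]
ft_force: [-3.9, 2.9, 9.4]
-72.99501933956525 [1.03607118 1.06206979 0.04023834] 2.374532444708154
[[ 54  60  80  94 112 141 163 171 173 173 168 173 162 114 100  97  85  86]
 [ 70  92 121 147 164 177 184 188 187 186 186 182 154 112 107 107 100 100]
 [112 138 162 179 180 186 186 187 185 186 187 176 130 105 107 107 109 106]
 [165 179 184 186 186 186 185 185 185 186 182 151 114 106 106 108 109 107]
 [178 186 186 186 185 184 183 184 185 186 173 129 104 106 107 107 107 110]
 [183 186 187 184 183 185 185 184 186 180 159 126 107 105 109 107 111 139]
 [186 185 185 186 185 184 185 187 186 185 174 164 122 108 106 106 128 171]
 [186 184 185 185 184 184 186 182 183 179 175 164 123 104 106 107 135 180]
 [184 186 184 184 184 186 179 157 151 144 136 120 109 108 107 109 144 181]
 [184 186 186 185 186 185 171 108  92 106  99  89 101 106 106 126 170 187]
 [185 185 184 185 186 186 173  95  64  99  97  81  96 104 113 146 181 188]
 [186 184 186 185 185 187 179 114  78 109 106  88  92 109 128 171 185 185]
 [184 184 185 184 184 188 181 138  96 112 111  84  84 106 146 182 187 183]
 [186 185 186 186 186 188 183 146 106 114 113  83  77 125 172 187 186 185]
 [185 185 185 184 186 186 181 142 112 110 105  95  93 138 183 187 185 184]
 [184 184 185 185 186 184 162 120 107 106 105 102 103 138 183 188 184 185]
 [184 184 186 187 187 181 138 103 102 104 105 103 102 136 183 187 185 185]
 [185 185 185 185 188 183 130 101 105 106 104 101 101 133 179 186 186 185]
 [185 185 187 184 185 182 129 100 103 108 105 102 101 129 174 186 186 184]
 [185 184 185 187 189 186 133 100 105 107 105 104 103 127 172 187 186 186]]
```

The slot is now near −64° or −65°, about 1.4 rad at the stop. I lift slowly.

```bash
for i in 1 2 3 4 5; do python3 -m jog '{"delta_rot":[[0,0,0],[0,0,0],[0,0,0]],"translation":[[0,0,-0.5],[0,0,-1],[0,0,-1]],"hand":[-1,-1,-1]}'|egrep 'pos|force';done
```

```text
ee_pos: [518.2, -250.1, 162.5]
ft_force: [-3.7, 3.4, 9.4]
ee_pos: [518.2, -250.1, 163.4]
ft_force: [-2.8, 3.3, 7.9]
ee_pos: [518.2, -250.1, 164.3]
ft_force: [-3.0, 3.1, 6.4]
ee_pos: [518.1, -250.0, 165.2]
ft_force: [-3.0, 3.0, 5.1]
ee_pos: [518.1, -250.0, 165.9]
ft_force: [-2.0, 1.8, 4.4]
```

The force again follows the spring down to about 166, so it looks uncaught, or the driver's height in the grip has changed. I check that slip by comparing the handle-edge rows in the saved wrist pictures.

```bash
python3 - <<'E'
from h import *
for n in("2","3","4","5","6","7","8","9","10"):
    im=cv2.imread(f"pics/w{n}.png");s=cv2.cvtColor(im,cv2.COLOR_BGR2HSV).astype(float)
    sat=s[:,245:268,1].mean(1); 
    def cross(a,b,up):
        for y in range(a,b):
            u,v=sat[y],sat[y+1]
            if (u<130<=v) if up else (u>=130>v): return round(y+(130-u)/(v-u),2)
    # columns: handle side edges at row 240
    row=s[238:243,:,1].mean(0);xs=[x for x in range(200,320) if (row[x]<130)!=(row[x+1]<130)]
    xs=[round(x+(130-row[x])/(row[x+1]-row[x]),2) for x in xs]
    # collar top: darkness max in col 257 above handle
    v=im[198:212,255:260].sum(2).mean(1)/3; 
    print(n,"orange start",cross(200,225,True),"orange end",cross(240,330,False),xs,v.round().astype(int).tolist())
E
```

```text
2 orange start 208.72 orange end 279.81 [np.float64(218.48), np.float64(231.59), np.float64(233.63), np.float64(280.65), np.float64(282.75), np.float64(296.37)] [172, 172, 175, 168, 120, 60, 34, 39, 41, 38, 42, 73, 111, 121]
3 orange start 208.72 orange end 279.83 [np.float64(218.53), np.float64(231.44), np.float64(233.62), np.float64(280.61), np.float64(282.74), np.float64(296.29)] [167, 167, 170, 163, 116, 58, 32, 39, 42, 38, 41, 71, 107, 119]
4 orange start 208.76 orange end 279.84 [np.float64(218.57), np.float64(231.43), np.float64(233.61), np.float64(280.61), np.float64(282.82), np.float64(296.27)] [164, 166, 168, 161, 115, 57, 32, 39, 41, 39, 36, 64, 106, 117]
5 orange start 208.94 orange end 279.5 [np.float64(218.99), np.float64(231.2), np.float64(233.89), np.float64(280.78), np.float64(283.6), np.float64(295.68)] [115, 115, 115, 111, 83, 44, 26, 35, 33, 29, 23, 42, 68, 79]
6 orange start 208.86 orange end 279.49 [np.float64(218.98), np.float64(231.24), np.float64(233.99), np.float64(280.76), np.float64(283.51), np.float64(296.01)] [104, 105, 105, 102, 77, 41, 23, 30, 29, 28, 
[... 200 characters left out ...]
 35, 24, 29, 29, 27, 28, 47, 72, 79]
8 orange start 208.88 orange end 279.49 [np.float64(218.94), np.float64(231.29), np.float64(233.94), np.float64(280.84), np.float64(283.73), np.float64(295.95)] [105, 104, 106, 102, 74, 39, 26, 28, 30, 28, 26, 43, 72, 79]
9 orange start 208.9 orange end 279.5 [np.float64(219.08), np.float64(231.23), np.float64(233.95), np.float64(280.81), np.float64(283.51), np.float64(295.74)] [104, 105, 106, 102, 74, 37, 23, 30, 30, 27, 26, 43, 70, 80]
10 orange start 208.89 orange end 279.49 [np.float64(218.63), np.float64(231.22), np.float64(234.09), np.float64(280.82), np.float64(283.66), np.float64(296.0)] [104, 104, 105, 102, 80, 47, 27, 28, 31, 29, 26, 44, 72, 81]
```

The handle has not moved in the grip (edge rows constant at 279.5), so the slot floor really is about 1.4 mm lower than at first contact, meaning the screw does look sunk. To settle it, I lift off and return to the exact pose of picture w3, then compare the head's position with the unsunk one. I have to turn back anyway.

```bash
for i in 1 2; do python3 -m jog '{"delta_rot":[[0,0,0],[0,0,0]],"translation":[[0,0,-0.5],[0,0,-0.5]],"hand":[-1,-1]}'|egrep 'pos|force'; done; python3 -m jog '{"delta_rot":[[0,0,0],[0,0,0],[0,0,0],[0,0,0],[0,0,0]],"translation":[[0,0,-1],[0,0,-3],[0,0,-6],[0,0,-12],[0,0,-21]],"hand":[-1,-1,-1,-1,-1]}'|egrep 'pos|force'
for i in 1 2; do python3 -m jog '{"delta_rot":[[0,0,-0.14],[0,0,-0.28],[0,0,-0.42],[0,0,-0.56],[0,0,-0.7]],"translation":[[0,0,0],[0,0,0],[0,0,0],[0,0,0],[0,0,0]],"hand":[-1,-1,-1,-1,-1]}'|egrep 'pos|force';done
python3 -m jog '{"delta_rot":[[0,0,-0.14],[0,0,-0.28],[0,0,-0.36],[0,0,-0.36],[0,0,-0.36]],"translation":[[0,0,0],[0,0,0],[0,0,0],[0,0,0],[0,0,0]],"hand":[-1,-1,-1,-1,-1]}'|egrep 'pos|force'
python3 - <<'E'
from h import *
o=get_obs();A=R.from_rotvec(o["orientation"]).as_matrix();print(np.degrees(np.arctan2(A[1,0],A[0,0])),tool(o,[519.39,-247.28,188.21]),o["t"],o["ft_force"])
E
```

```text
ee_pos: [518.0, -250.0, 166.1]
ft_force: [-1.0, 2.3, 0.6]
ee_pos: [517.8, -249.9, 166.5]
ft_force: [-0.1, 1.7, -1.8]
ee_pos: [517.7, -250.0, 188.2]
ft_force: [0.6, 0.4, -1.0]
ee_pos: [518.1, -250.1, 188.8]
ft_force: [0.0, 0.1, -1.7]
ee_pos: [518.1, -250.1, 188.8]
ft_force: [0.5, 0.2, -1.5]
ee_pos: [518.0, -250.0, 188.4]
ft_force: [0.0, 0.3, -1.5]
27.757647293681643 [ 2.48350394 -1.79181513  0.17617576] 30.85 [ 0.03496298  0.29202059 -1.47973638]
```

```bash
python3 -m jog '{"delta_rot":[[0,0,0],[0,0,0],[0,0,0],[0,0,0]],"translation":[[2.5,-1.8,0.2],[2.5,-1.8,0.2],[2.5,-1.8,0.2],[2.5,-1.8,0.2]],"hand":[-1,-1,-1,-1]}'|egrep 'pos|force'
python3 - <<'E'
from h import *
o=get_obs();c=optics.calibration("wrist");im=optics.get_image("wrist")[:,:,::-1];cv2.imwrite("pics/w11.png",im)
o3=np.load("o3.npy",allow_pickle=True).item();c3=np.load("c3.npy",allow_pickle=True).item()
print(o["ee_pos"],tool(o,o3["ee_pos"]))
def arc(im,chan,thr,r0,r1,cen,angs,below):
    s=cv2.GaussianBlur(chan.astype(np.float32),(3,3),0);pts=[]
    for a in np.radians(angs):
        rr=np.arange(r0,r1,.1);xs=cen[0]+rr*np.cos(a);ys=cen[1]+rr*np.sin(a)
        v=cv2.remap(s,xs.astype(np.float32)[None],ys.astype(np.float32)[None],1)[0]
        k=np.nonzero(v<thr if below else v>thr)[0]
        if len(k) and k[0]>0: pts.append((xs[k[0]],ys[k[0]]))
    return np.array(pts)
def fit(pts,z,o,c):
    q=R.from_rotvec(o["orientation"]).inv().apply(ray("wrist",pts,z,c)-o["ee_pos"])[:,:2]
    S=np.linalg.lstsq(np.c_[2*q,np.ones(len(q))],(q**2).sum(1),rcond=None)[0];return S[:2].round(2),np.sqrt(S[2]+S[:2]@S[:2]).round(2)
for n,oo,cc in(("w3",o3,c3),("w11",o,c)):
    I=cv2.imread(f"pics/{n}.png");h=cv2.cvtColor(I,cv2.COLOR_BGR2HSV)
    p=arc(I,h[:,:,1],110,11,20,(257,190),np.arange(-175,-4,5),True)
    r=arc(I,I.mean(2),140,17,28,(257,184),np.arange(-185,-85,5),False)
    H=fit(p,65,oo,cc);G=fit(r,50,oo,cc);print(n,"head@65",H,"ring@50",G,"diff",(H[0]-G[0]).round(2),len(p),len(r))
    a=p[np.argmin(p[:,1])];print("top px head",a.round(2),"ring",r[np.argmin(r[:,1])].round(2))
E
```

```text
ee_pos: [519.1, -247.0, 187.5]
ft_force: [-0.3, -0.6, -0.9]
[ 519.13712407 -247.03782699  187.52871918] [ 0.11197067  0.33005507 -0.68178787]
w3 head@65 (array([-1.7 , -0.31]), np.float64(14.99)) ring@50 (array([-3.3 , -0.26]), np.float64(22.35)) diff [ 1.6  -0.05] 35 20
top px head [257.  172.1] ring [257.  162.8]
w11 head@65 (array([-1.61,  0.07]), np.float64(15.21)) ring@50 (array([-3.06, -0.03]), np.float64(22.14)) diff [1.45 0.1 ] 35 20
top px head [257.  172.2] ring [257.  162.9]
```

```bash
python3 - <<'E'
from h import *
for n in("3","11"):
    im=cv2.imread(f"pics/w{n}.png");s=cv2.cvtColor(im,cv2.COLOR_BGR2HSV).astype(float)
    sat=s[:,245:268,1].mean(1)
    for a,b in((200,225),(260,300)):
        print(n,[round(y+(130-sat[y])/(sat[y+1]-sat[y]),2) for y in range(a,b) if (sat[y]<130)!=(sat[y+1]<130)])
    print((im.sum(2)//3)[180:200,252:264])
a=cv2.imread("pics/w3.png");b=cv2.imread("pics/w11.png")
f=lambda i,r:cv2.cvtColor(i,cv2.COLOR_BGR2GRAY)[r].astype(np.float32)
for nm,r in(("handle",np.s_[212:300,225:290]),("label",np.s_[100:160,215:300]),("fingers",np.s_[232:300,195:228])):
    print(nm,cv2.phaseCorrelate(f(a,r),f(b,r)))
E
```

```text
3 [np.float64(208.72)]
3 [np.float64(279.83)]
[[175 176 177 177 179 178 179 179 177 177 177 176]
 [177 174 176 170 173 173 171 173 176 177 175 176]
 [177 178 169 132 113 116 117 137 173 178 177 176]
 [175 178 168  92  41  39  48 100 171 179 176 174]
 [176 178 167  87  27  31  33  98 172 180 175 176]
 [177 180 169  98  62  88  87 112 172 178 177 177]
 [177 178 165 102  95 140 137 131 170 178 176 175]
 [178 178 168 103 105 155 152 137 172 177 175 176]
 [174 178 167 103 108 157 152 132 170 178 175 175]
 [170 177 165  99 108 156 154 137 171 178 175 175]
 [174 179 165 100 112 166 162 139 172 177 176 174]
 [175 178 167 104 126 187 184 149 172 176 175 175]
 [178 176 166 118 142 196 190 153 172 177 176 177]
 [176 175 175 157 174 193 182 144 164 175 176 177]
 [175 178 188 191 190 180 160 130 132 159 174 175]
 [175 184 199 200 189 174 149 120 106 128 165 175]
 [175 185 205 202 189 172 149 120  99 116 163 175]
 [174 183 206 201 187 171 149 122  99 120 166 177]
 [176 186 202 203 189 171 147 122  99 118 166 176]
 [176 188 204 202 188 173 150 121  99 116 163 175]]
11 [np.float64(208.77)]
11 [np.fl
[... 555 characters left out ...]
144 126 125 123 125]
 [161 161 159 165 180 191 189 176 159 154 156 157]
 [173 173 172 179 194 206 202 189 173 171 171 169]
 [175 175 180 188 198 198 192 181 171 175 178 177]
 [176 178 189 199 192 182 162 145 140 165 175 178]
 [175 182 199 200 187 172 147 121 114 151 176 177]
 [174 185 205 202 189 170 148 119 104 133 175 177]
 [174 182 204 200 189 171 150 120 100 125 174 178]
 [175 186 206 201 188 171 151 122  98 119 167 175]
 [177 188 206 202 189 173 148 123  98 117 163 177]]
handle ((-0.046808063272855804, 0.053449236458753546), 0.9785642723978302)
label ((0.10317661535795963, -0.16627086065049568), 0.99015568168075)
fingers ((-0.08549835879248846, -0.04342209022386356), 1.0293637190336062)
```

```bash
python3 - <<'E'
from h import *
a=cv2.imread("pics/w3.png");b=cv2.imread("pics/w11.png")
res=[]
for I in(a,b):
    s=cv2.GaussianBlur(cv2.cvtColor(I,cv2.COLOR_BGR2HSV)[:,:,1].astype(np.float32),(3,3),0);L=[]
    for ang in np.radians(np.arange(-175,-4,10)):
        rr=np.arange(11,22,.05);xs=257+rr*np.cos(ang);ys=190+rr*np.sin(ang)
        v=cv2.remap(s,xs.astype(np.float32)[None],ys.astype(np.float32)[None],1)[0]
        L.append(rr[np.nonzero(v<110)[0][0]])
    res.append(L)
res=np.array(res);print(res.round(1).tolist())
g=lambda i:i[166:178,250:264].sum(2)//3
print(np.c_[g(a).mean(1).round(),g(b).mean(1).round()].T.tolist())
sat=lambda i:cv2.cvtColor(i,cv2.COLOR_BGR2HSV)[166:178,250:264,1].mean(1).round()
print(sat(a).tolist(),sat(b).tolist())
f=lambda i,r:cv2.cvtColor(i,cv2.COLOR_BGR2GRAY)[r].astype(np.float32)
print("ring top",cv2.phaseCorrelate(f(a,np.s_[156:169,240:264]),f(b,np.s_[156:169,240:264])))
E
```

```text
[[15.6, 16.1, 16.9, 16.4, 17.2, 17.4, 17.6, 17.7, 17.8, 17.8, 17.7, 17.6, 17.4, 17.3, 16.7, 17.3, 16.7, 16.2], [15.8, 16.0, 16.2, 16.6, 17.0, 17.2, 17.0, 18.0, 17.8, 17.8, 18.2, 17.8, 17.9, 17.8, 17.5, 17.3, 17.2, 17.2]]
[[106.0, 106.0, 106.0, 106.0, 107.0, 102.0, 93.0, 112.0, 147.0, 167.0, 175.0, 176.0], [105.0, 107.0, 107.0, 108.0, 106.0, 95.0, 88.0, 122.0, 149.0, 163.0, 172.0, 175.0]]
[11.0, 11.0, 10.0, 11.0, 8.0, 7.0, 55.0, 136.0, 169.0, 169.0, 166.0, 165.0] [10.0, 10.0, 10.0, 11.0, 8.0, 11.0, 70.0, 149.0, 162.0, 166.0, 166.0, 165.0]
ring top ((-0.08839975137899359, 0.7979300056854868), 0.9888654967149099)
```

The handle hasn't slipped at all. The slot is now at −62° (1.39 rad), so by the rules it should have caught, but the height evidence is mixed. I carry the driver to above its block, which leaves the box clear in the fixed scene camera, and compare that view with the first picture.

```bash
python3 - <<'E'
from h import *
o=get_obs();print(tool(o,[594.3,188.1,220]))
E
python3 -m jog '{"delta_rot":[[0,0,0],[0,0,0],[0,0,0]],"translation":[[0,0,-15],[0,0,-32],[0,0,-32]],"hand":[-1,-1,-1]}'|egrep 'pos|force'
```

```text
[ 269.95807567 -349.47680136  -32.48878414]
ee_pos: [520.4, -247.8, 221.6]
ft_force: [-0.5, -0.5, -0.5]
```

```bash
python3 -m jog '{"delta_rot":[[0,0,-0.1],[0,0,-0.2],[0,0,-0.3],[0,0,-0.36],[0,0,-0.36]],"translation":[[270,-349,0],[270,-349,0],[270,-349,0],[270,-349,0],[270,-349,0]],"hand":[-1,-1,-1,-1,-1]}'|egrep 'pos|force'
python3 - <<'E'
from h import *
o=get_obs();print(tool(o,[594.3,188.1,220]))
E
```

```text
ee_pos: [561.6, 1.1, 218.8]
ft_force: [0.7, -0.3, -1.7]
[161.90105424 -99.12314655  -1.18240362]
```

```bash
python3 -m jog '{"delta_rot":[[0,0,0],[0,0,0],[0,0,0],[0,0,0],[0,0,0]],"translation":[[155,-93,0],[155,-93,0],[155,-93,0],[155,-93,0],[155,-93,0]],"hand":[-1,-1,-1,-1,-1]}'|egrep 'pos|force'
python3 - <<'E'
from h import *
o=get_obs();A=R.from_rotvec(o["orientation"]).as_matrix();print(tool(o,[594.3,188.1,220]),np.degrees(np.arctan2(A[1,0],A[0,0])),o["t"])
f=lambda i,r:cv2.cvtColor(i,cv2.COLOR_BGR2GRAY)[r].astype(np.float32)
for n,rh,refs in(("scene",np.s_[143:155,194:217],[np.s_[150:172,170:212],np.s_[145:185,162:238]]),("top",np.s_[228:248,376:398],[np.s_[193:230,352:402],np.s_[185:265,333:425]])):
    I=optics.get_image(n)[:,:,::-1].copy();cv2.imwrite(f"pics/{n}9.png",I);J=cv2.imread(f"pics/{n}0.png")
    print(n,"head",cv2.phaseCorrelate(f(J,rh),f(I,rh)),"refs",[cv2.phaseCorrelate(f(J,r),f(I,r)) for r in refs])
    if n=="scene":
        h=lambda i:cv2.cvtColor(i,cv2.COLOR_BGR2HSV)[140:160,192:218]
        for K in(J,I):
            m=(K[140:160,192:218,2].astype(int)-K[140:160,192:218,0]>60);ys,xs=np.nonzero(m);w=(K[140:160,192:218,2].astype(float)-K[140:160,192:218,0]).clip(20)-20
            w[9:, :8]=0
            gy,gx=np.mgrid[140:160,192:218];print("brass",(w*gy).sum()/w.sum(),(w*gx).sum()/w.sum(),m.sum(),[int(v) for v in w[:,10:16].mean(1)])
        print("cols0",[int(v) for v in f(J,np.s_[140:162,202:208]).mean(1)]);print("cols1",[int(v) for v in f(I,np.s_[140:162,202:208]).mean(1)])
E
```

```text
ee_pos: [595.0, 180.8, 218.6]
ft_force: [0.6, -0.3, -1.0]
[ 5.04122193 -5.31706927 -1.41949398] 48.75016853193539 32.6
scene head ((2.8572617863807466, 0.44064947617172656), 0.23267955746915606) refs [((0.5963284269772196, -0.056231779437471374), 0.7755564451217651), ((-0.13359473927121002, 0.029427786851499604), 0.6304353776574135)]
brass 149.14919584806663 204.46880346754875 99 [0, 0, 0, 0, 2, 82, 124, 126, 125, 126, 124, 111, 0, 0, 0, 0, 0, 0, 2, 65]
brass 149.64115915779942 204.35453928005433 80 [0, 0, 0, 0, 0, 3, 65, 68, 68, 67, 69, 63, 7, 0, 0, 0, 0, 0, 0, 32]
cols0 [122, 121, 121, 121, 131, 179, 206, 205, 207, 205, 191, 172, 56, 86, 115, 120, 154, 178, 181, 202, 221, 223]
cols1 [82, 83, 91, 92, 101, 104, 114, 116, 116, 115, 117, 111, 58, 50, 63, 66, 82, 95, 96, 110, 130, 134]
top head ((12.16967921540109, 10.886188888974468), 0.14781020283699037) refs [((-0.20983015654380566, -0.09491923689052228), 0.5945405550003052), ((-0.07418953936159767, -0.09312275916354196), 0.531685670465231)]
```

In the fixed scene camera, the head's brass top edge has dropped about 0.55 px while the box itself has not shifted (≈0). Two millimetres predicts about 0.66 px, so the screw is sunk roughly 1.5–1.8 mm. Together with the lower floor contact, that says it has caught. Now I put the driver back.

```bash
python3 -m jog '{"delta_rot":[[0,0,0],[0,0,0],[0,0,0]],"translation":[[0,0,0],[0,0,0],[0,0,0]],"hand":[-1,-1,-1]}'|egrep 'pos|force'
python3 - <<'E'
from h import *
o=get_obs();A=R.from_rotvec(o["orientation"]).as_matrix();print(tool(o,[594.3,188.1,113.1]),np.degrees(np.arctan2(A[1,0],A[0,0])))
E
```

```text
ee_pos: [594.8, 175.7, 219.6]
ft_force: [0.2, 0.0, -1.4]
[  8.91914626  -8.60150863 106.495999  ] 48.423220712097354
```

```bash
python3 -m jog '{"delta_rot":[[0,0,0],[0,0,0],[0,0,0],[0,0,0],[0,0,0]],"translation":[[9,-8.6,0],[9,-8.6,10],[9,-8.6,20],[9,-8.6,20],[9,-8.6,20]],"hand":[-1,-1,-1,-1,-1]}'|egrep 'pos|force'
python3 - <<'E'
from h import *
o=get_obs();print(tool(o,[594.3,188.1,113.1]))
E
```

```text
ee_pos: [593.9, 189.3, 198.7]
ft_force: [-0.2, 0.3, -1.7]
[-0.50004988  1.13242201 85.63032217]
```

```bash
python3 -m jog '{"delta_rot":[[0,0,0],[0,0,0],[0,0,0],[0,0,0],[0,0,0]],"translation":[[0,0.5,4],[0,0.5,8],[0,0.5,12],[0,0.5,16],[0,0.5,20]],"hand":[-1,-1,-1,-1,-1]}'|egrep 'pos|force'
```

```text
ee_pos: [594.7, 189.0, 179.2]
ft_force: [0.5, 0.2, -1.6]
```

```bash
python3 -m jog '{"delta_rot":[[0,0,0],[0,0,0],[0,0,0],[0,0,0],[0,0,0]],"translation":[[0,0,12],[0,0,24],[0,0,36],[0,0,48],[0,0,55]],"hand":[-1,-1,-1,-1,-1]}'|egrep 'pos|force';python3 -m jog '{"delta_rot":[[0,0,0],[0,0,0]],"translation":[[0,0,0],[0,0,0]],"hand":[-1,-1]}'|egrep 'pos|force'
python3 - <<'E'
from h import *
o=get_obs();print(tool(o,[594.3,188.1,113.1]))
E
```

```text
ee_pos: [594.0, 188.9, 122.7]
ft_force: [0.1, 0.5, -2.1]
ee_pos: [594.8, 189.1, 124.5]
ft_force: [0.3, 0.4, -1.3]
[-1.11158933  0.25041532 11.38709323]
```

In the hole with no force. Lowering the rest until the collar touches, then releasing.

```bash
python3 -m jog '{"delta_rot":[[0,0,0],[0,0,0],[0,0,0],[0,0,0],[0,0,0]],"translation":[[-0.5,0,4],[-0.5,0,8],[-0.5,0,10],[-0.5,0,11],[-0.5,0,11]],"hand":[-1,-1,-1,-1,-1]}'|egrep 'pos|force';python3 -m jog '{"delta_rot":[[0,0,0],[0,0,0],[0,0,0]],"translation":[[0,0,0.4],[0,0,0.4],[0,0,0.4]],"hand":[-1,-1,-1]}'|egrep 'pos|force'
```

```text
ee_pos: [594.3, 188.7, 113.4]
ft_force: [0.3, 0.4, -2.0]
ee_pos: [594.5, 188.7, 113.3]
ft_force: [-0.1, 0.1, -1.3]
```

```bash
python3 -m jog '{"delta_rot":[[0,0,0],[0,0,0],[0,0,0],[0,0,0],[0,0,0]],"translation":[[0,0,0],[0,0,0],[0,0,0],[0,0,0],[0,0,0]],"hand":[0,0.2,0.5,1,1]}';python3 -m jog '{"delta_rot":[[0,0,0],[0,0,0],[0,0,0],[0,0,0],[0,0,0]],"translation":[[0,0,0],[0,0,0],[0,0,0],[0,0,-20],[0,0,-40]],"hand":[1,1,1,1,1]}';python3 -m jog '{"delta_rot":[[0,0,0],[0,0,0],[0,0,0],[0,0,0],[0,0,0]],"translation":[[0,0,-30],[0,0,-70],[0,0,-105],[0,0,-105],[0,0,-105]],"hand":[1,1,1,1,1]}'
```

```text
t: 36.0
ee_pos: [594.5, 188.7, 113.2]
orientation: [-2.864, -1.291, -0.0]
ft_force: [-0.7, 0.4, 0.3]
width: 60.4
t: 36.5
ee_pos: [593.8, 188.5, 152.9]
orientation: [-2.864, -1.291, 0.003]
ft_force: [0.4, 0.3, 0.2]
width: 87.7
t: 37.0
ee_pos: [594.6, 188.8, 258.8]
orientation: [2.864, 1.291, 0.003]
ft_force: [-0.9, -0.3, -0.8]
width: 88.0
```

Released and clear. Now I check the cap numerically, then return near the start pose so the scene picture has the original lighting for a final screw check.

```bash
python3 - <<'E'
from h import *
c=optics.calibration("wrist");im=optics.get_image("wrist")[:,:,::-1].copy();o=get_obs()
bs=[q for q in blobs(im,(8,150,60),(18,255,255),100)];b=[q for q in bs if abs(q[:,0,0].mean()-257)<40][0]
x,y,w,h=cv2.boundingRect(b);m=(im[y:y+h,x:x+w].max(2)<75).astype(np.uint8)
n,l,s,ce=cv2.connectedComponentsWithStats(m);k=1+np.argmax(s[1:,4]);print((x,y,w,h),s[k],ray("wrist",ce[k]+[x,y],165,c)[0])
print("start",tool(o,[264.2,-565.8,222]))
E
python3 -m jog '{"delta_rot":[[0,0,0.1],[0,0,0.2],[0,0,0.3],[0,0,0.41],[0,0,0.41]],"translation":[[-783,252,35],[-783,252,35],[-783,252,35],[-783,252,35],[-783,252,35]],"hand":[1,1,1,1,1]}'|egrep pos
python3 - <<'E'
from h import *
print("start",tool(get_obs(),[264.2,-565.8,222]))
E
```

```text
(244, 161, 28, 50) [  4  24  20  25 466] [593.95641719 188.65776411 165.        ]
start [-783.4536773   252.72646159   35.9342965 ]
ee_pos: [492.0, -41.4, 245.6]
start [-427.21350406  379.9089108    24.19724079]
```

```bash
for i in 1; do python3 -m jog '{"delta_rot":[[0,0,0],[0,0,0],[0,0,0],[0,0,0],[0,0,0]],"translation":[[-425,378,23],[-425,378,23],[-425,378,23],[-425,378,23],[-425,378,23]],"hand":[1,1,1,1,1]}'|egrep pos; done
python3 - <<'E'
from h import *
print("start",tool(get_obs(),[264.2,-565.8,222]))
E
```

```text
ee_pos: [393.3, -270.5, 235.8]
start [-241.86629897  212.98210324   13.54224647]
```

```bash
python3 -m jog '{"delta_rot":[[0,0,0],[0,0,0],[0,0,0],[0,0,0],[0,0,0]],"translation":[[-230,203,12],[-230,203,12],[-230,203,12],[-230,203,12],[-230,203,12]],"hand":[1,1,1,1,1]}'|egrep pos; python3 -m jog '{"delta_rot":[[0,0,0],[0,0,0],[0,0,0],[0,0,0],[0,0,0]],"translation":[[-48,42,0],[-48,42,0],[-48,42,0],[-48,42,0],[-48,42,0]],"hand":[1,1,1,1,1]}'|egrep pos
python3 - <<'E'
from h import *
o=get_obs();print(o["t"],tool(o,[264.2,-565.8,222]))
J=cv2.imread("pics/scene0.png");I=optics.get_image("scene")[:,:,::-1].copy();cv2.imwrite("pics/scene10.png",I)
T=optics.get_image("top")[:,:,::-1].copy();T0=cv2.imread("pics/top0.png")
for K in(J,I):
    w=(K[140:156,192:218,2].astype(float)-K[140:156,192:218,0]).clip(20)-20
    w[12:]=0;gy,gx=np.mgrid[140:156,192:218];print("brass",(w*gy).sum()/w.sum(),(w*gx).sum()/w.sum(),[int(v) for v in w[:,10:16].mean(1)])
f=lambda i,r:cv2.cvtColor(i,cv2.COLOR_BGR2GRAY)[r].astype(np.float32)
print("box",cv2.phaseCorrelate(f(J,np.s_[154:185,162:238]),f(I,np.s_[154:185,162:238])))
for nm,r in(("spray",np.s_[185:260,185:222]),("magnet",np.s_[190:218,236:288]),("offcut",np.s_[176:200,277:310]),("driver",np.s_[184:232,305:332])): print(nm,cv2.phaseCorrelate(f(J,r),f(I,r)))
d=cv2.absdiff(T,T0).max(2)>40;ys,xs=np.nonzero(d);n,l,s,ce=cv2.connectedComponentsWithStats(d.astype(np.uint8));print([tuple(q) for q in s[1:] if q[4]>5])
E
```

```text
ee_pos: [293.7, -499.3, 225.5]
ee_pos: [270.6, -554.9, 227.0]
39.05 [-10.37278466   7.16743515   5.03350008]
brass 148.07023495413998 204.72747832642293 [0, 0, 0, 0, 2, 82, 124, 126, 125, 126, 124, 111, 0, 0, 0, 0]
brass 148.3859828622586 204.7691520654815 [0, 0, 0, 0, 0, 33, 123, 125, 125, 125, 124, 118, 0, 0, 0, 0]
box ((-0.046654216378776425, -0.004071689668144529), 0.9722358966246247)
spray ((0.025323994259188964, 0.4739941736733968), 0.9967173933982849)
magnet ((-0.042884683400618684, 0.13468880162137076), 0.9598463994485361)
offcut ((-0.0020443315489266922, 0.015143286663077404), 1.0090045014879219)
driver ((-0.08657188816711603, 0.27656663050407815), 1.0544204708234763)
[(np.int32(177), np.int32(184), np.int32(5), np.int32(3), np.int32(6)), (np.int32(189), np.int32(189), np.int32(7), np.int32(3), np.int32(11)), (np.int32(173), np.int32(191), np.int32(9), np.int32(8), np.int32(17)), (np.int32(384), np.int32(238), np.int32(5), np.int32(3), np.int32(7))]
```

```bash
python3 - <<'E'
from h import *
J=cv2.imread("pics/scene0.png");I=cv2.imread("pics/scene10.png")
def edges(K):
    w=(K[138:160,190:222,2].astype(float)-K[138:160,190:222,0]).clip(15)-15
    w/=125; T=[];B=[]
    for x in range(9,21):
        c=w[:,x]; k=np.argmax(c>.9); T.append(138+k-c[k-1]-(c[k-2] if k>1 else 0))
        j=k
        while c[j]>.85: j+=1
        B.append(138+j+c[j])
    return np.array(T),np.array(B)
t0,b0=edges(J);t1,b1=edges(I);print((t1-t0).round(2),(b1-b0).round(2),np.mean(t1-t0),np.mean(b1-b0))
c=optics.calibration("scene");Tm=np.linalg.inv(c["cam_to_world"]);Kc=np.array(c["intrinsics"])
for z in(65.6,63.6):
    p=Tm@[517,-248,z,1];print(Kc[0,2]-Kc[0,0]*p[0]/p[2],Kc[1,2]+Kc[1,1]*p[1]/p[2])
E
```

```text
Traceback (most recent call last):
IndexError: index 22 is out of bounds for axis 0 with size 22
```

```bash
python3 - <<'E'
from h import *
J=cv2.imread("pics/scene0.png");I=cv2.imread("pics/scene10.png")
for K in(J,I): print(((K[142:156,196:214,2].astype(int)-K[142:156,196:214,0])).tolist().__str__().replace("],","],\n"))
c=optics.calibration("scene");Tm=np.linalg.inv(c["cam_to_world"]);Kc=np.array(c["intrinsics"])
for z in(65.6,63.6):
    p=Tm@[517,-248,z,1];print(Kc[0,2]-Kc[0,0]*p[0]/p[2],Kc[1,2]+Kc[1,1]*p[1]/p[2])
E
```

```text
[[1, 1, 0, 1, 1, 1, 2, 0, 1, 2, 1, 1, 2, 1, 1, 2, 0, 1],
 [1, 0, 1, 1, 1, 0, 0, 0, 0, 2, 1, 0, 0, 0, 1, 1, 2, 1],
 [-1, -1, 2, 1, 0, 0, 6, 13, 16, 24, 27, 24, 15, 4, 0, 0, 0, 1],
 [0, 2, 2, 3, 11, 23, 51, 90, 102, 118, 127, 127, 98, 38, 6, 1, 1, 1],
 [1, 2, 1, 10, 67, 112, 136, 146, 146, 146, 146, 145, 146, 125, 54, 6, 0, 1],
 [0, -2, -2, 59, 126, 146, 147, 146, 147, 145, 145, 147, 144, 145, 119, 37, 0, 1],
 [-3, -3, -3, 94, 145, 147, 145, 146, 146, 146, 146, 145, 146, 146, 111, 31, -1, 1],
 [-3, -2, 0, 96, 143, 147, 145, 145, 145, 147, 147, 147, 144, 144, 109, 25, 1, 1],
 [-1, 0, -1, 24, 116, 140, 143, 146, 145, 143, 144, 143, 139, 107, 32, -1, 1, 0],
 [-2, -1, 1, 0, 22, 86, 128, 138, 137, 141, 139, 107, 50, 13, -1, -1, 0, -2],
 [1, -1, -1, -2, -2, -1, -4, 23, 14, 0, -1, -1, -1, 3, 0, -2, 0, 0],
 [-1, 0, 0, 0, -1, -1, 0, 0, 0, 1, 1, 1, 2, 0, 0, 0, 1, 2],
 [1, 1, 2, 0, 1, 1, -1, 0, -1, -1, -1, 0, 0, -1, 0, -1, -1, 0],
 [-3, 0, 1, -1, 0, -1, 0, 0, 1, 0, 0, 0, -1, -2, 0, -1, 0, 1]]
[[1, 1, 1, 2, 1, 2, 1, 2, 1, -1, 0, 1, 1, 2, 1, 2, 1, 2],
 [1, 1, 0, 1, 2, -1, 1, 2, 1, 2, 0, 1, 0, 2, 0,
[... 260 characters left out ...]
44, 146, 146, 146, 118, 38, 1, 1],
 [-3, -2, -2, 81, 138, 145, 146, 147, 147, 145, 144, 144, 147, 146, 111, 33, -1, 1],
 [-2, -2, -1, 88, 145, 146, 145, 146, 145, 145, 146, 145, 145, 146, 107, 30, 1, 1],
 [1, 2, -2, 75, 114, 139, 143, 144, 144, 144, 145, 144, 142, 142, 95, 13, 1, 1],
 [-2, -2, 0, -3, 78, 127, 139, 138, 141, 140, 139, 134, 98, 72, 29, 0, -1, -2],
 [1, -1, -2, 0, 0, 22, 31, 55, 69, 50, 57, 38, -2, 1, -1, 0, -1, -1],
 [0, -1, 0, 0, -1, -2, -2, 0, 1, -1, 0, 1, 1, 0, 0, -1, 1, 1],
 [1, 1, 3, -1, 0, 1, 1, 0, 0, 0, -1, -1, -1, 0, 1, -2, 1, 2],
 [-2, -1, 0, 0, -1, 0, 0, 0, -1, 0, -1, 0, -2, -2, -1, 0, -1, 0]]
204.64364967177846 147.2499227072082
204.71062267533557 147.92130316486364
```

Under the same lighting, the screw head's top and bottom edges both sit about 0.45 px lower than at the start. That is about 1.4 mm sunk with nothing touching it, matching the drop felt at the slot floor, so the screw has caught. The driver's cap is over its hole. Handing in.

```bash
python3 -c "
from workcell import ctrl,get_obs
print(get_obs()['t'],ctrl.close_job())"
```

```text
the job is handed in; nothing more can be done
39.15 None
```

I drew the screwdriver from the small red block and pushed the screw down about 4.5–5 mm with roughly 11 N. I turned it clockwise to about 1.39 rad from the box's x axis. I then stood the driver back in its block and handed in at 39 s; no verdict was reported.

**Screw:** It looks caught, but shallower than expected. With the arm back near its start position, the scene camera shows the head about 1.4 mm lower than at the start. The slot floor also felt 1.4–1.5 mm lower on re-contact. Both are inside the 0.9–3 mm band, though below the nominal 2 mm.

**Checks that disagreed:** The push force against depth looked more like an uncaught screw, and a wrist-camera comparison showed no drop in the head. I trusted the fixed scene camera and handed in on that.

**First turn:** After the first release, at about 1.2 rad, I couldn't tell whether the screw had caught. I re-seated the bit, pushed again and turned it further, close to the stop.

**Driver and bench:**
- **Driver:** its cap sits over the hole, within about 2 mm of where it started.
- **Bench:** before and after top views differ only at the driver and the screw slot. The magnet and offcut shifted by less than 0.15 px in the scene camera. The spray can read 0.47 px, roughly 1 mm, and nothing went near it.
- **Forces:** the highest wrist reading at the end of any move was about 10 N. Adding the driver's weight and the side load, contact with the screw came to about 12 N, well under the 25 N limit.

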